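# Load the heat-sink rack and the capacitor cradles at an amplifier repair bench

### The job

Get the amplifier's power-stage parts into their assembly holders: slide the rack's lock bar fully open, seat every heat-sink module that is on the bench flat and square in a rack pocket of its own, then slide the bar fully shut over them. Also lay every upright capacitor can on its side in a V cradle of its own, centred along it (at any point in the job, either end first). Leave the meter, solder spool and screwdriver alone.

Things in the scene. Friction and masses are not known exactly. Their poses are not given: they have to be found in the camera images.
- rack: fixed aluminium rack with three rectangular pockets in a row along its own y; 142 (x) x 310 (y) mm, rim top 18 mm above the bench. Origin: on the bench, under the centre of the middle pocket; the footprint runs from x -62 to +80 mm and y -151 to +159 mm. It stands level, turned by yaw only.
- lock (a joint): steel lock bar that slides along the rack's +y over its +x rim (1.5 N friction, stays where it is left). 0 = fully shut: its three 18 mm wide tabs stand over the middles of the pockets' +x ends, reaching in to x = +35 mm of the rack; 0.046 m = fully open: the tabs are over the ridges between the pockets. Bar and tabs lie 20.5 to 26.5 mm above the bench, so they pass over flanges that are fully seated, and block a pocket when not open.
- lock_grip (a point): middle of the upright black grip of the lock bar: a block 26 (rack x) x 14 (rack y) mm standing 26.5 to 62.5 mm above the bench; this point is 48 mm above the bench and moves with the bar (rack frame: x 63 mm, y = joint value). It can be pinched from above across its 14 mm. Axes as the rack's.
- pocket0 (a point): centre of the floor of pocket 0 (rack y -92 mm), 8 mm above the bench; every pocket is 94 (rack x) x 64 (rack y) mm and 10 mm deep, open above. Axes as the rack's. Any module fits any pocket, either way round.
- pocket1 (a point): centre of the floor of pocket 1 (rack y 0 mm), 8 mm above the bench; every pocket is 94 (rack x) x 64 (rack y) mm and 10 mm deep, open above. Axes as the rack's. Any module fits any pocket, either way round.
- pocket2 (a point): centre of the floor of pocket 2 (rack y +92 mm), 8 mm above the bench; every pocket is 94 (rack x) x 64 (rack y) mm and 10 mm deep, open above. Axes as the rack's. Any module fits any pocket, either way round.
- module0_mid (a point): loose aluminium heat-sink module: flange plate 90 (x) x 60 (y) x 10 mm with a finned block 56 (x) x 40 (y) x 26 mm on top of its middle, 36 mm high in all, 0.25 kg. The point is its centre, half-way up, 18 mm above its underside; z up. Grip the block across its 40 mm (y). Seated in a pocket the point is 26 mm above the bench and the flange is flush with the rim. One module may be absent.
- module1_mid (a point): loose aluminium heat-sink module: flange plate 90 (x) x 60 (y) x 10 mm with a finned block 56 (x) x 40 (y) x 26 mm on top of its middle, 36 mm high in all, 0.25 kg. The point is its centre, half-way up, 18 mm above its underside; z up. Grip the block across its 40 mm (y). Seated in a pocket the point is 26 mm above the bench and the flange is flush with the rim. One module may be absent.
- module2_mid (a point): loose aluminium heat-sink module: flange plate 90 (x) x 60 (y) x 10 mm with a finned block 56 (x) x 40 (y) x 26 mm on top of its middle, 36 mm high in all, 0.25 kg. The point is its centre, half-way up, 18 mm above its underside; z up. Grip the block across its 40 mm (y). Seated in a pocket the point is 26 mm above the bench and the flange is flush with the rim. One module may be absent.
- stand: fixed stand, 110 (x) x 176 (y) mm base 8 mm thick, with two V cradles side by side, both running along its own x. Origin: on the bench under its centre. Turned by yaw only.
- cradle0 (a point): cradle 0 (stand y -44 mm): the point where the centre of a can lies when it rests in the cradle, 46 mm above the bench. Axes as the stand's, x along the cradle. A cradle is two V saddles, each 12 mm thick, at x = -35 and +35 mm, 90 degree V, the saddles' tops 36 mm above the bench and 62 mm wide over all; the space between them is free for fingers.
- cradle1 (a point): cradle 1 (stand y +44 mm): the point where the centre of a can lies when it rests in the cradle, 46 mm above the bench. Axes as the stand's, x along the cradle. A cradle is two V saddles, each 12 mm thick, at x = -35 and +35 mm, 90 degree V, the saddles' tops 36 mm above the bench and 62 mm wide over all; the space between them is free for fingers.
- can0_mid (a point): grey capacitor can, a plain cylinder 50 mm across and 100 mm long, 0.22 kg, standing upright at the start with its two brass screw terminals on top (they rise 4.5 mm). The point is its centre; z runs along the can towards the terminals.
- can1_mid (a point): grey capacitor can, a plain cylinder 50 mm across and 100 mm long, 0.22 kg, standing upright at the start with its two brass screw terminals on top (they rise 4.5 mm). The point is its centre; z runs along the can towards the terminals.
- meter: bystander: grey multimeter lying flat, 150 x 80 x 35 mm; origin under its centre.
- spool: bystander: metal solder spool, 64 mm across, 40 mm high; origin under its centre.
- driver: bystander: black-handled screwdriver lying flat, 190 mm long along its x; origin under its middle.
Not all that is in view belongs to the job. There is more than one size of the stand; the job needs the smaller.

How it is judged:
By the outcome, as a careful person would: the job done as asked, in the order asked, and still so for the second after the job is handed in, with the robot touching nothing.
Of module0, module1, module2 only 2 to 3 are there at a start; the rules pass over those that are not, and their reading is None.
At some moment in a run one of module0, module1, module2 may be knocked a few centimetres aside while the robot is not near it.
It also fails if it takes over 200 s, if anything falls off the work surface, if the arm or the gripper's body presses on something with over 40 N, if the wrist force passes 120 N, or if a joint passes its speed limit or range.

### The arm

A 6-joint arm with a two-finger parallel gripper is mounted at the origin on the work surface. World frame = base frame: x ahead of the robot, y to its left, z up, the work surface at z = 0. Lengths are in m, angles in rad, forces in N, time in s.
With the tool pointing down it reaches from about 0.25 to 0.775 m from the base axis. Payload 4 kg.
Tool frame: the origin (TCP) lies midway between the tips of the shut fingers; the grasp point (between the pads) lies 19 mm behind it; z points along the fingers, x is the direction in which the jaws open and shut, and the axes are right-handed (so a half turn about z gives the same grasp; the last joint's range is limited). The gripper opens to 94 mm and grips with 3 to 60 N. Pads are 16 mm wide; open, the fingers measure 119 mm over their backs; the gripper's body (75 mm by 177 mm) begins 78 mm behind the grasp point.
Start: joints at [1.107, 0.087, 1.371, -0, 1.684, -0.103], TCP at [0.194, 0.515, 0.206] pointing down, gripper open.
Joint ranges: [-3.1, 3.1], [-0.76, 2.03], [0.27, 2.55], [-1.08, 4.22], [0.17, 2.65], [-2.57, 2.57]. Speed limits (rad/s): [2.79, 2.79, 3.14, 3.14, 3.14, 3.14].

### API

Orientations are given as [roll, pitch, yaw] about the fixed x, y, z axes, in that order (R = Rz(yaw) Ry(pitch) Rx(roll)).
In Python, from bench import robot gives the robot as it stands.
- The arm moves only by the shell command python3 -m handwheel 'ROWS'. ROWS is a JSON object of lists of equal length, an entry for each row: "delta_pos": the shift along the tool's x, y, z in mm, a list of three; "rotation": the turn, a rotation vector about the tool's x, y, z in rad, a list of three; "claw": the closure, from -1 (fully open) to 1 (shut). In form: {"delta_pos": [[tx, ty, tz], ...], "rotation": [[wx, wy, wz], ...], "claw": [claw, ...]}. A call has exactly 8 rows; each row shifts and turns the commanded pose from where the row before left it, along the tool's axes as they then stand; what a row does not reach is not made up. A row lasts 1/8 s, in which the tool goes at most 62.5 mm and 10.7 degrees, less where a joint would pass 70% of its speed; a pose out of reach is approached as far as the arm can. A call with a gripper value outside its range is refused whole. The fingers move at their own pace and stop on an object; the grip force is fixed at half the most. Time passes only in rows, so rows that do not move let the fingers close, or fill a call up. It gives the time, the measured TCP pose, the force and the opening at its end, in the units of the state.
- robot.get_obs(): the state, without advancing time (a new reading comes with each control period).
- robot.snapshot(name): name is "scene" or "top" or "wrist"; returns a dict with "color" (480x640x3 uint8, red, green, blue), "intrinsics" (3x3 intrinsics, pixels), "eye" and "rotation" of the camera in the world. Camera axes: x right, y down, z forward; pixel columns grow to the right and rows downward; lengths in m; the calibration is good to about 2 mm. A picture is of the moment at which its call begins. There is no depth.
- robot.close_job(): hands the job in, once; it reports no verdict.
The state is a dict: "time": time; "joint_positions": joint angles; "qvel": joint speeds; "joint_torque": joint torques, N m; "tool_pos": TCP position; "ee_rot": TCP orientation; "wrist_force": force on the tool from outside, world axes, zero at the start; "wrist_torque": the same for the moment, N m; "width": finger opening in m.
Only numpy, scipy, OpenCV 4.12 (cv2) and the standard library are available. Lean on these libraries where they do the work, as an engineer would, in place of code of your own. Each camera call takes 0.05 s, during which the arm holds its last target.

## Working session

There is one attempt and no reset: what is moved stays moved. The work goes in short steps, Python scripts to look and compute and a shell command to move; the robot and the scene stay as the last step left them, time stands still between calls to the robot, and variables do not carry over. Pictures are saved under pics/ and viewed, and the job is handed in when it is done.

```bash
ls; mkdir -p pics; python3 - <<'E'
from bench import robot
import cv2
print(robot.get_obs())
for n in ("scene","top","wrist"):
    s=robot.snapshot(n); cv2.imwrite(f"pics/{n}0.png",s["color"][:,:,::-1]); print(n,s["intrinsics"].tolist(),s["eye"],s["rotation"])
E
```

```text
pics
{'time': 0.0, 'joint_positions': array([ 1.10690168e+00,  8.79360168e-02,  1.37223204e+00, -2.80455678e-05,
        1.68359098e+00, -1.03116836e-01]), 'qvel': array([ 0.00020402,  0.00021158,  0.00087082, -0.00034913, -0.00016469,
       -0.00026589]), 'joint_torque': array([ 2.60806519e-04, -3.40192902e+01, -3.02424932e+01,  7.16249761e-02,
        3.33456905e-02, -1.55718053e-04]), 'tool_pos': array([0.19392907, 0.51409583, 0.20432582]), 'ee_rot': array([-3.14139738e+00,  2.15774617e-03,  1.21001560e+00]), 'wrist_force': array([-0.54825072,  0.81000766,  0.04279803]), 'wrist_torque': array([-0.01074748, -0.00263883, -0.0237558 ]), 'width': 0.09384717021102415}
scene [[524.521213039042, 0.0, 317.3256978337348], [0.0, 524.521213039042, 246.05940493303586], [0.0, 0.0, 1.0]] [ 1.59527511 -0.14769449  0.79603476] [-2.15320119 -0.00493833  1.44300908]
top [[582.9378538925681, 0.0, 317.0765697052719], [0.0, 582.9378538925681, 245.59307196983335], [0.0, 0.0, 1.0]] [ 0.16701537 -0.00610568  1.638404  ] [-2.92477658e+00  1.06446954e-03 -1.54423320e+00]
wrist [[416.409390198871, 0.0, 317.98972220063115], [0.0, 416.409390198871, 237.0593109184731], [0.0, 0.0, 1.0]] [0.11521617 0.54446277 0.38340082] [2.85143695e+00 2.37579877e-03 1.21052735e+00]
```

View pics/scene0.png

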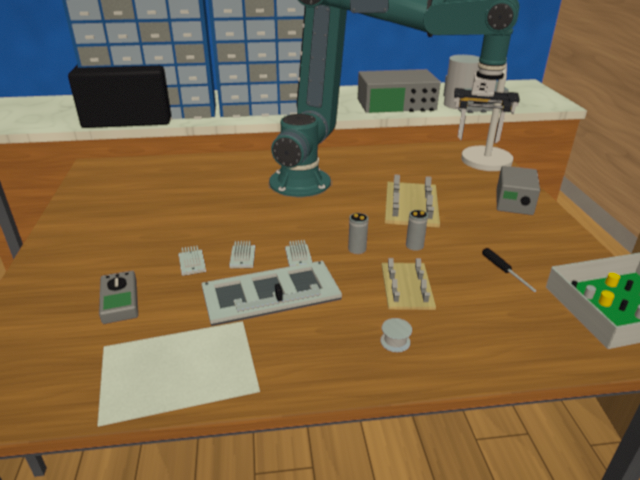

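View pics/top0.png

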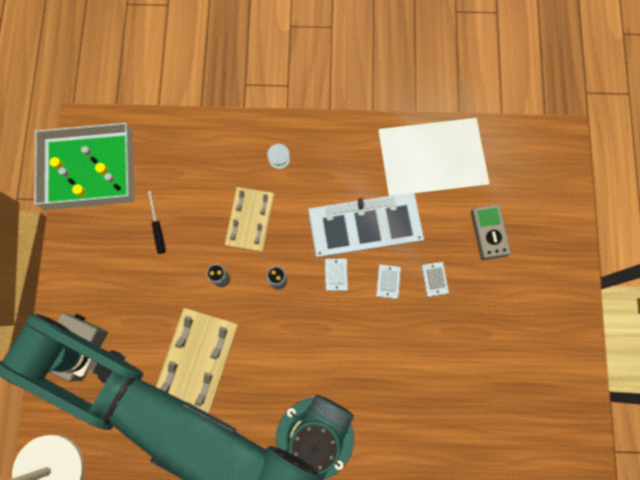

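View pics/wrist0.png

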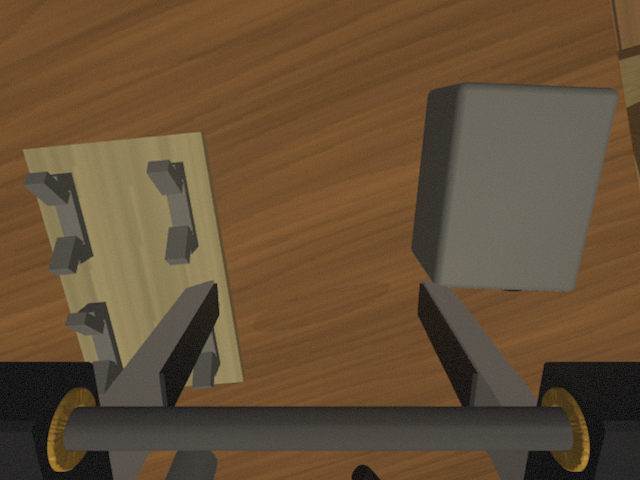

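The scene shows three modules (top view: (336,274), (388,281), (435,279)), the rack at about (366,223), the small stand at about (249,218), and cans at about (217,273) and (277,276). I'll enlarge the picture to measure.

```bash
cat > h.py <<'E'
from bench import robot
import numpy as np, cv2
from scipy.spatial.transform import Rotation as R
def cam(n):
    s=robot.snapshot(n); r=np.array(s["rotation"])
    Rm=R.from_euler('xyz',r).as_matrix() if r.size==3 else r
    return s["color"],np.array(s["intrinsics"]),np.array(s["eye"]),Rm
def ray(c,u,v,z):
    _,K,e,Rm=c
    d=Rm@np.linalg.inv(K)@np.array([u,v,1.]); return e+d*(z-e[2])/d[2]
def proj(c,P):
    _,K,e,Rm=c
    P=np.atleast_2d(P); q=(P-e)@Rm@K.T; return q[:,:2]/q[:,2:]
def crop(c,name,x0,x1,y0,y1,f):
    im=cv2.resize(c[0][y0:y1,x0:x1,::-1],None,fx=f,fy=f,interpolation=cv2.INTER_CUBIC)
    cv2.imwrite(f"pics/{name}.png",im)
E
python3 - <<'E'
from h import *
c=cam("top")
crop(c,"topR",300,460,185,305,5)
crop(c,"topL",190,310,180,300,5)
for p in [(336,274,.036),(388,281,.036),(435,279,.036),(361,203,.06),(277,276,.1),(217,273,.1),(249,218,.008)]: print(p,ray(c,*p).round(3))
E
```

```text
(336, 274, 0.036) [ 0.44  -0.05   0.036]
(388, 281, 0.036) [ 0.424 -0.195  0.036]
(435, 279, 0.036) [ 0.433 -0.325  0.036]
(361, 203, 0.06) [ 0.641 -0.116  0.06 ]
(277, 276, 0.1) [0.42  0.109 0.1  ]
(217, 273, 0.1) [0.424 0.27  0.1  ]
(249, 218, 0.008) [0.603 0.204 0.008]
```

View pics/topR.png

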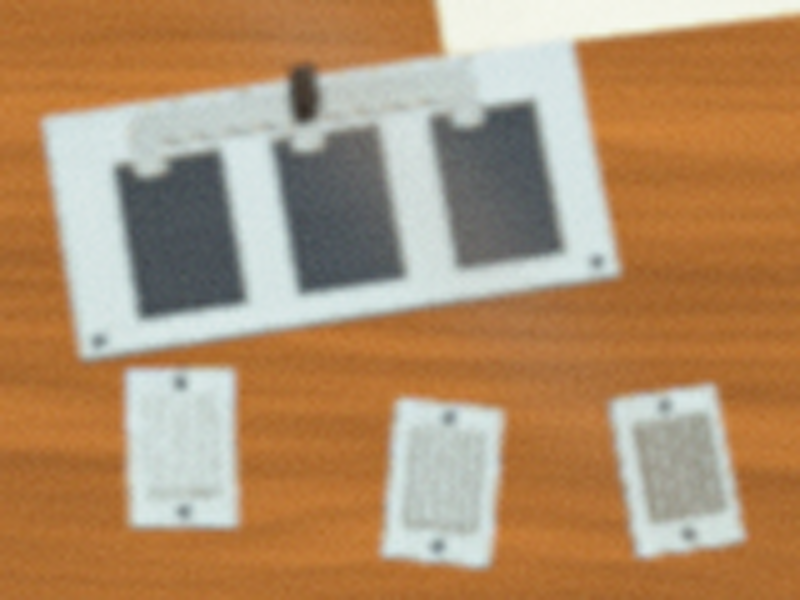

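View pics/topL.png

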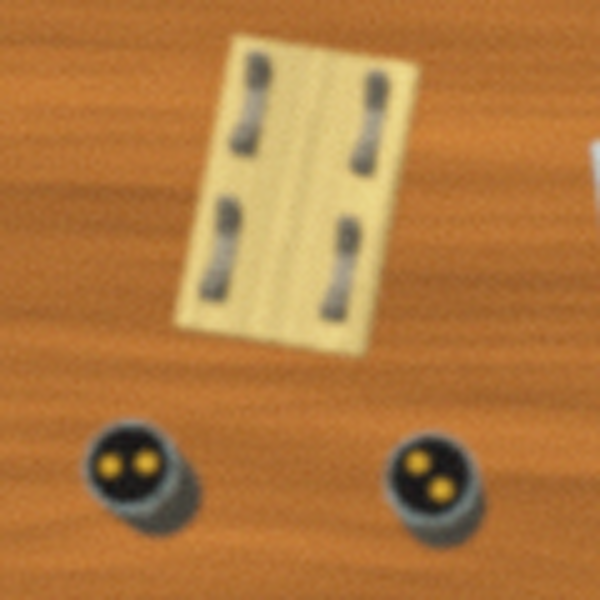

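```bash
cat >> h.py <<'E'
from scipy.optimize import least_squares
def fitpose(c,uv,loc,x0):
    """fit x,y,yaw so local points (incl. z) project on uv"""
    uv=np.array(uv,float); loc=np.array(loc,float)
    def W(p):
        a=np.cos(p[2]);b=np.sin(p[2])
        return np.c_[p[0]+a*loc[:,0]-b*loc[:,1],p[1]+b*loc[:,0]+a*loc[:,1],loc[:,2]]
    r=least_squares(lambda p:(proj(c,W(p))-uv).ravel(),x0)
    return r.x,np.abs(r.fun).max()
E
python3 - <<'E'
from h import *
c=cam("top")
f=lambda L,x,y:[(a/5+x-.4,b/5+y-.4) for a,b in L]
X=lambda r:(r[0].round(4),round(r[1],2))
print("rack",X(fitpose(c,f([(42,118),(577,38),(620,273),(80,358)],300,185),[(.08,.159,.018),(.08,-.151,.018),(-.062,-.151,.018),(-.062,.159,.018)],[.55,-.12,.1])))
print("stand",X(fitpose(c,f([(233,35),(420,65),(365,355),(175,325)],190,180),[(.055,.088,.008),(-.055,.088,.008),(-.055,-.088,.008),(.055,-.088,.008)],[.6,.2,1.4])))
m=[(.045,.03,.01),(.045,-.03,.01),(-.045,-.03,.01),(-.045,.03,.01)]
for q in ([(124,369),(236,369),(240,526),(130,526)],[(397,398),(505,408),(490,568),(382,557)],[(609,399),(715,384),(746,541),(638,558)]):
    print("mod",X(fitpose(c,f(q,300,185),m,[.43,-.1,0])))
print(ray(c,303/5+300-.4,(70)/5+185-.4,.0625),ray(c,305/5+300-.4,118/5+185-.4,.0265))
for q in((430,474),(130,467)): print("can",ray(c,q[0]/5+189.6,q[1]/5+179.6,.1))
E
```

```text
rack (array([ 0.5836, -0.1381,  0.181 ]), np.float64(0.94))
stand (array([0.6026, 0.2036, 4.5311]), np.float64(39.1))
mod (array([ 0.4446, -0.0508,  0.0432]), np.float64(0.79))
mod (array([ 0.4284, -0.1985, -0.0859]), np.float64(0.44))
mod (array([ 0.4388, -0.3303,  0.1717]), np.float64(0.37))
[ 0.65273954 -0.11308735  0.0625    ] [ 0.63512336 -0.11698564  0.0265    ]
can [0.42397919 0.11328371 0.1       ]
can [0.42353544 0.27390663 0.1       ]
```

```bash
cat >> h.py <<'E'
def tool():
    o=robot.get_obs(); return np.array(o["tool_pos"]),R.from_euler('xyz',o["ee_rot"]),o
def down(yaw): return R.from_euler('xyz',[np.pi,0,yaw])
def go(P,Rt,n=None,vmax=55,wmax=.17,start=None):
    p,r,o=tool()
    if start is not None: p,r=start
    P=np.array(P,float); w=(r.inv()*Rt).as_rotvec(); L=np.linalg.norm(P-p)*1000
    k=int(max(1,np.ceil(L/vmax),np.ceil(np.linalg.norm(w)/wmax))); n=n or k
    print("rows",n,"need",k,"rot/row",(w/n).round(3).tolist(),"L",round(L,1))
    D=[((r*R.from_rotvec(w*i/n)).inv().apply((P-p)/n)*1000).round(1).tolist() for i in range(n)]
    print("pos", D if n>1 and np.linalg.norm(w)>.02 else (r.inv().apply(P-p)*1000).round(1).tolist())
E
python3 - <<'E'
from h import *
c=cam("top")
f=lambda L,x,y:[(a/5+x-.4,b/5+y-.4) for a,b in L]
print("stand",fitpose(c,f([(233,35),(420,65),(365,355),(175,325)],190,180),[(-.055,.088,.008),(.055,.088,.008),(.055,-.088,.008),(-.055,-.088,.008)],[.6,.2,-1.4]))
go([.53,-.12,.33],down(-1.39),16)
E
```

```text
stand (array([ 0.60174629,  0.203433  , -1.70625719]), np.float64(0.22754519722880673))
rows 16 need 16 rot/row [0.0, 0.0, 0.162] L 728.7
pos [[-29.7, 33.6, -7.8], [-23.9, 38.0, -7.8], [-17.4, 41.4, -7.8], [-10.5, 43.6, -7.8], [-3.3, 44.7, -7.8], [4.0, 44.7, -7.8], [11.2, 43.5, -7.8], [18.1, 41.1, -7.8], [24.5, 37.6, -7.8], [30.2, 33.2, -7.8], [35.2, 27.8, -7.8], [39.2, 21.8, -7.8], [42.2, 15.1, -7.8], [44.1, 8.1, -7.8], [44.9, 0.8, -7.8], [44.4, -6.4, -7.8]]
```

```bash
python3 -m handwheel '{"delta_pos":[[-30,34,-8],[-24,38,-8],[-17,41,-8],[-10,44,-8],[-3,45,-8],[4,45,-8],[11,44,-8],[18,41,-8]],"rotation":[[0,0,0.162],[0,0,0.162],[0,0,0.162],[0,0,0.162],[0,0,0.162],[0,0,0.162],[0,0,0.162],[0,0,0.162]],"claw":[-1,-1,-1,-1,-1,-1,-1,-1]}'; python3 -m handwheel '{"delta_pos":[[25,38,-8],[30,33,-8],[35,28,-8],[39,22,-8],[42,15,-8],[44,8,-8],[45,1,-8],[44,-6,-8]],"rotation":[[0,0,0.162],[0,0,0.162],[0,0,0.162],[0,0,0.162],[0,0,0.162],[0,0,0.162],[0,0,0.162],[0,0,0.162]],"claw":[-1,-1,-1,-1,-1,-1,-1,-1]}'
python3 - <<'E'
from h import *
c=cam("wrist"); crop(c,"w1",0,640,0,480,1.25)
p,r,o=tool(); print(p,r.as_euler('xyz'),o["joint_positions"].round(3),c[2])
E
```

```text
time: 1.3
tool_pos: [0.3642, 0.1955, 0.2699]
ee_rot: [-3.141, -0.001, -0.091]
wrist_force: [1.5, -0.1, 0.1]
width: 0.0941
time: 2.3
tool_pos: [0.5331, -0.1208, 0.3337]
ee_rot: [-3.141, 0.0, -1.388]
wrist_force: [0.3, 0.3, -0.0]
width: 0.0941
[ 0.53498064 -0.1256729   0.33287409] [-3.14139473 -0.00381774 -1.39650313] [-0.332  0.096  1.11  -0.003  1.933  1.063] [ 0.61503375 -0.10512673  0.51264963]
```

View pics/w1.png

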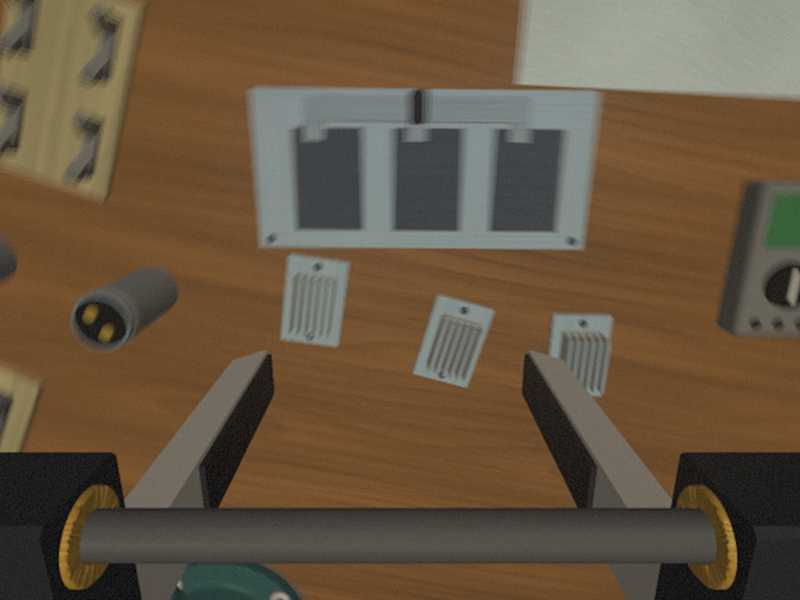

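Wrist view: the whole rack spans (247,89)-(583,248), the lock bar is mostly shut with its grip at (417,107), and the modules are below it. I'll take a settled, enlarged view.

```bash
python3 -m handwheel '{"delta_pos":[[0,0,0],[0,0,0],[0,0,0],[0,0,0],[0,0,0],[0,0,0],[0,0,0],[0,0,0]],"rotation":[[0,0,0],[0,0,0],[0,0,0],[0,0,0],[0,0,0],[0,0,0],[0,0,0],[0,0,0]],"claw":[-1,-1,-1,-1,-1,-1,-1,-1]}'
python3 - <<'E'
from h import *
import pickle
c=cam("wrist"); pickle.dump(c,open("c2.pkl","wb")); crop(c,"w2",190,500,60,210,2.58);crop(c,"w2b",190,510,195,325,2.5)
p,r,o=tool(); print(p,r.as_euler('xyz'),c[2])
E
```

```text
time: 3.35
tool_pos: [0.5326, -0.1194, 0.3334]
ee_rot: [3.142, 0.0, -1.382]
wrist_force: [0.5, -0.6, 0.5]
width: 0.0936
[ 0.53255803 -0.11942363  0.33340013] [ 3.14153341e+00  1.39142536e-04 -1.38208435e+00] [ 0.61447453 -0.10329628  0.51237971]
```

View pics/w2.png

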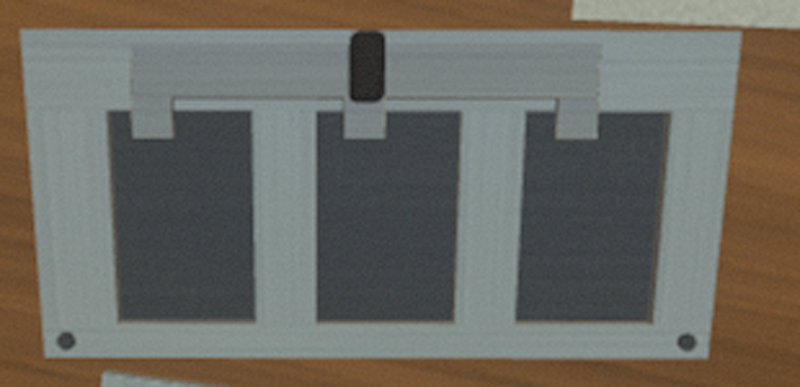

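View pics/w2b.png

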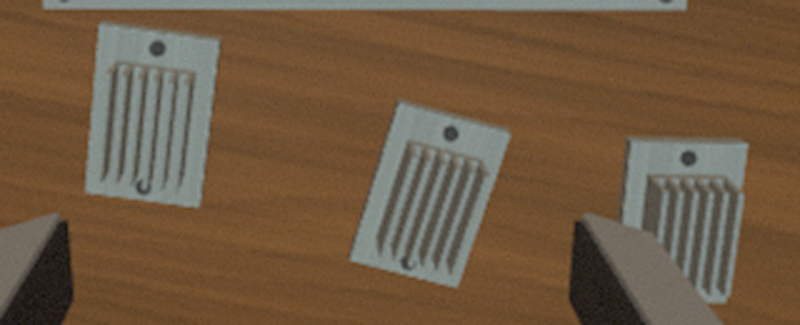

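```bash
python3 - <<'E'
from h import *
import pickle
c=pickle.load(open("c2.pkl","rb"))
g=lambda L,x,y,s:[(a/s+x-.5+.5/s,b/s+y-.5+.5/s) for a,b in L]
uv=g([(20,30),(741,32),(709,357),(45,357),(107,111),(251,111),(255,320),(119,321),(316,111),(461,111),(454,321),(316,321),(526,112),(671,112),(652,322),(515,321)],190,60,2.58)
loc=[(.08,.159,.018),(.08,-.151,.018),(-.062,-.151,.018),(-.062,.159,.018)]
for y in(.092,0,-.092): loc+=[(.047,y+.032,.018),(.047,y-.032,.018),(-.047,y-.032,.018),(-.047,y+.032,.018)]
p,e=fitpose(c,uv,loc,[.58,-.13,.18]); print("rack",p,e)
m=[(.045,.03,.01),(.045,-.03,.01),(-.045,-.03,.01),(-.045,.03,.01)]
for q in ([(102,23),(220,38),(202,207),(86,192)],[(401,101),(511,132),(458,287),(350,262)]): print("mod",fitpose(c,g(q,190,195,2.5),m,[.43,-.1,0]))
Rr=R.from_euler('z',p[2])
for a in g([(343,138),(386,138),(132,138),(173,138),(556,138),(599,138)],190,60,2.58):
    print(Rr.inv().apply(ray(c,*a,.0265)-[p[0],p[1],0]).round(4))
for a in g([(350,100),(384,100)],190,60,2.58): print("grip",Rr.inv().apply(ray(c,*a,.0265)-[p[0],p[1],0]).round(4))
for a in g([(350,33),(384,33)],190,60,2.58): print("griptop",Rr.inv().apply(ray(c,*a,.0625)-[p[0],p[1],0]).round(4))
E
```

```text
rack [ 0.58368502 -0.13495115  0.18785796] 1.285594970347347
mod (array([ 0.44498001, -0.04925352,  0.05004534]), np.float64(0.740632364229981))
mod (array([ 0.42885698, -0.19631199, -0.08098741]), np.float64(0.8300607979673487))
[0.0353 0.0201 0.0265]
[0.0353 0.0014 0.0265]
[0.0352 0.1115 0.0265]
[0.0352 0.0938 0.0265]
[ 0.0354 -0.0723  0.0265]
[ 0.0355 -0.0909  0.0265]
grip [0.051  0.0171 0.0265]
grip [0.051  0.0025 0.0265]
griptop [0.0747 0.0179 0.0625]
griptop [0.0747 0.0046 0.0625]
```

```bash
python3 - <<'E'
from h import *
go([.6436,-.1126,.034],down(-1.383))
go([.6436,-.1126,.10],down(-1.383))
E
```

```text
rows 6 need 6 rot/row [0.0, 0.0, 0.0] L 319.4
pos [14.2, -110.4, 299.4]
rows 5 need 5 rot/row [0.0, 0.0, 0.0] L 258.6
pos [14.2, -110.4, 233.4]
```

```bash
python3 -m handwheel '{"delta_pos":[[3,-22,46],[3,-22,46],[3,-22,47],[3,-22,47],[2,-22,47],[0,0,33],[0,0,33],[0,0,0]],"rotation":[[0,0,0],[0,0,0],[0,0,0],[0,0,0],[0,0,0],[0,0,0],[0,0,0],[0,0,0]],"claw":[-1,-1,-1,-1,-1,-1,-1,-1]}'; python3 -m handwheel '{"delta_pos":[[0,0,0],[0,0,0],[0,0,0],[0,0,0],[0,0,0],[0,0,0],[0,0,0],[0,0,0]],"rotation":[[0,0,0],[0,0,0],[0,0,0],[0,0,0],[0,0,0],[0,0,0],[0,0,0],[0,0,0]],"claw":[1,1,1,1,1,1,1,1]}'
```

```text
time: 4.4
tool_pos: [0.6407, -0.1118, 0.0305]
ee_rot: [3.135, 0.003, -1.382]
wrist_force: [0.9, 0.1, -0.7]
width: 0.0942
time: 5.4
tool_pos: [0.6432, -0.1125, 0.0344]
ee_rot: [3.141, 0.0, -1.382]
wrist_force: [-0.8, 0.2, 0.1]
width: 0.0175
```

```bash
python3 -m handwheel '{"delta_pos":[[0,0,0],[0,0,0],[-8,0,0],[-8,0,0],[-8,0,0],[-6,0,0],[-4,0,0],[0,0,0]],"rotation":[[0,0,0],[0,0,0],[0,0,0],[0,0,0],[0,0,0],[0,0,0],[0,0,0],[0,0,0]],"claw":[1,1,1,1,1,1,1,1]}';  python3 -m handwheel '{"delta_pos":[[-1,0,0],[-1,0,0],[0,0,0],[0,0,0],[0,0,0],[0,0,0],[0,0,0],[0,0,0]],"rotation":[[0,0,0],[0,0,0],[0,0,0],[0,0,0],[0,0,0],[0,0,0],[0,0,0],[0,0,0]],"claw":[1,1,1,1,1,1,1,1]}'
```

```text
time: 6.4
tool_pos: [0.6367, -0.0783, 0.0344]
ee_rot: [3.142, 0.001, -1.382]
wrist_force: [0.8, 0.9, -0.8]
width: 0.014
time: 7.4
tool_pos: [0.6368, -0.0783, 0.0344]
ee_rot: [-3.141, -0.002, -1.383]
wrist_force: [2.9, -4.0, -2.7]
width: 0.0139
```

```bash
python3 -m handwheel '{"delta_pos":[[-1,0,0],[-1,0,0],[0,0,0],[0,0,0],[0,0,0],[0,0,0],[0,0,0],[0,0,0]],"rotation":[[0,0,0],[0,0,0],[0,0,0],[0,0,0],[0,0,0],[0,0,0],[0,0,0],[0,0,0]],"claw":[1,1,1,1,1,1,1,1]}'; python3 -m handwheel '{"delta_pos":[[0,0,0],[0,0,0],[0,0,0],[0,0,0],[0,0,-40],[0,0,-50],[0,0,-50],[0,0,0]],"rotation":[[0,0,0],[0,0,0],[0,0,0],[0,0,0],[0,0,0],[0,0,0],[0,0,0],[0,0,0]],"claw":[-1,-1,-1,-1,-1,-1,-1,-1]}'
python3 - <<'E'
from h import *
c=cam("wrist"); crop(c,"w3",0,640,0,480,1.25)
print(tool()[0])
go([.445,-.049,.20],down(.05-np.pi/2))
E
```

```text
time: 8.4
tool_pos: [0.6367, -0.0783, 0.0344]
ee_rot: [-3.141, -0.005, -1.384]
wrist_force: [2.9, -8.8, -2.9]
width: 0.0144
time: 9.4
tool_pos: [0.6389, -0.0754, 0.1814]
ee_rot: [-3.13, -0.004, -1.382]
wrist_force: [-0.1, 0.8, -0.1]
width: 0.0904
[ 0.63741388 -0.07513415  0.17771296]
rows 4 need 4 rot/row [-0.001, -0.0, 0.035] L 195.5
pos [[-15.5, 46.0, -5.9], [-13.8, 46.5, -5.8], [-12.2, 47.0, -5.7], [-10.6, 47.4, -5.6]]
```

View pics/w3.png

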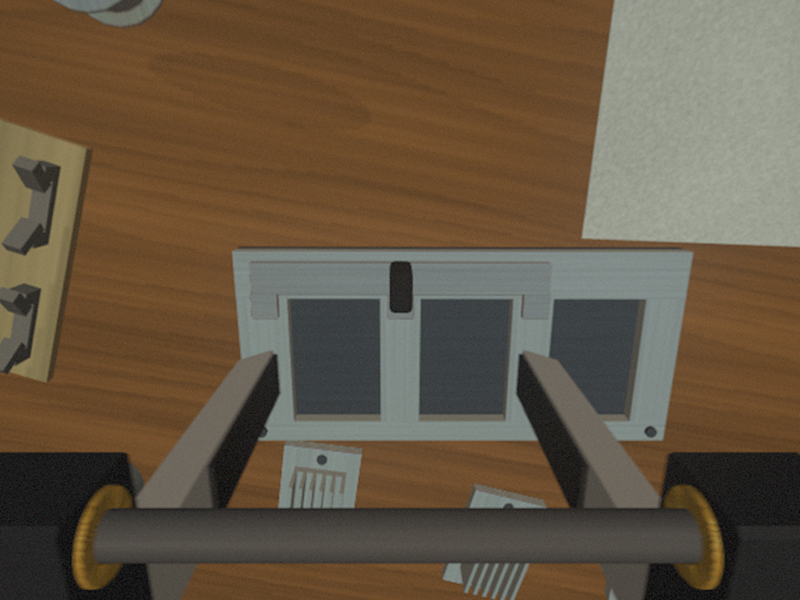

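Bar is open: the tabs sit over the ridges (tabs at (264,306), (400,306), (536,306)), and the push met the end stop. Next, hover over module 0.

```bash
python3 -m handwheel '{"delta_pos":[[-15,46,-6],[-14,46,-6],[-12,47,-6],[-11,47,-6],[0,0,0],[0,0,0],[0,0,0],[0,0,0]],"rotation":[[0,0,0.035],[0,0,0.035],[0,0,0.035],[0,0,0.035],[0,0,0],[0,0,0],[0,0,0],[0,0,0]],"claw":[-1,-1,-1,-1,-1,-1,-1,-1]}'
python3 - <<'E'
from h import *
import pickle
c=cam("wrist"); crop(c,"w4",0,640,0,480,1.25); pickle.dump(c,open("c4.pkl","wb"))
print(tool()[0],tool()[1].as_euler('xyz'),c[2])
E
```

```text
time: 10.45
tool_pos: [0.4453, -0.049, 0.1978]
ee_rot: [3.14, 0.001, -1.522]
wrist_force: [0.2, 0.4, -1.2]
width: 0.0938
[ 0.44520437 -0.04900239  0.19790442] [ 3.14048264e+00  4.50375162e-04 -1.52193038e+00] [ 0.52881496 -0.04458268  0.37660018]
```

View pics/w4.png

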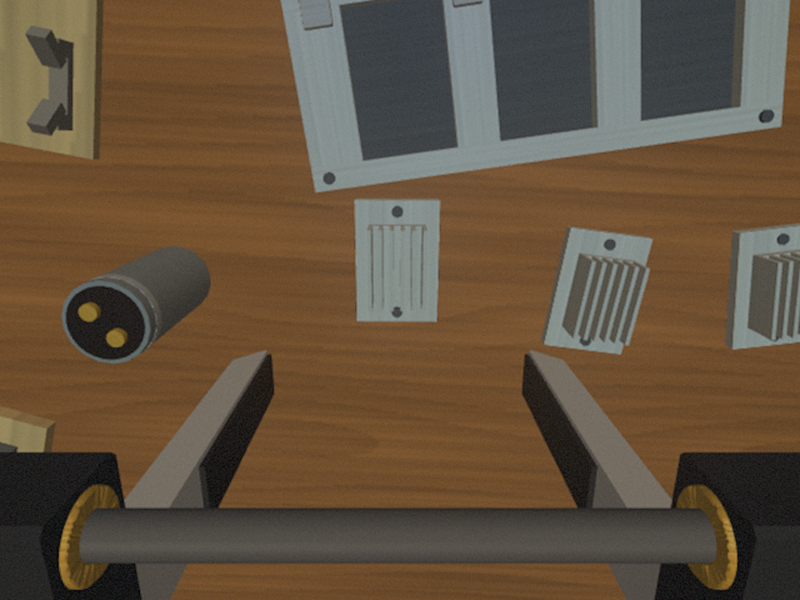

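Module 0 is square and centred at (397,260); module 1 is at (598,290).

```bash
python3 - <<'E'
from h import *
import pickle
c=pickle.load(open("c4.pkl","rb"))
m=[(.045,.03,.01),(.045,-.03,.01),(-.045,-.03,.01),(-.045,.03,.01)]
s=1.25
g=lambda L:[(a/s-.1,b/s-.1) for a,b in L]
print(fitpose(c,g([(355,199.5),(440,199.5),(438,322),(357,322)]),m,[.44,-.05,0]))
print(fitpose(c,g([(568,227),(653,239),(621,355),(543,346)]),m,[.44,-.05,0]))
print(ray(c,*g([(107,319)])[0],.1))
P,_=fitpose(c,g([(355,199.5),(440,199.5),(438,322),(357,322)]),m,[.44,-.05,0])
go([P[0],P[1],.0135],down(P[2]-np.pi/2))
E
```

```text
(array([ 0.44395119, -0.04862127,  0.04939311]), np.float64(0.4563035892578))
(array([ 0.42798047, -0.19524565, -0.07561559]), np.float64(0.9899181897221183))
[0.4243959 0.1139286 0.1      ]
rows 4 need 4 rot/row [0.0, 0.0, -0.0] L 184.4
pos [-0.4, 1.0, 184.4]
```

```bash
python3 -m handwheel '{"delta_pos":[[0,1,46],[0,0,46],[0,0,46],[0,0,40],[0,0,6],[0,0,0],[0,0,0],[0,0,0]],"rotation":[[0,0,0],[0,0,0],[0,0,0],[0,0,0],[0,0,0],[0,0,0],[0,0,0],[0,0,0]],"claw":[-1,-1,-1,-1,-1,-1,-1,1]}'; python3 -m handwheel '{"delta_pos":[[0,0,0],[0,0,0],[0,0,0],[0,0,0],[0,0,0],[0,0,0],[0,0,-20],[0,0,-30]],"rotation":[[0,0,0],[0,0,0],[0,0,0],[0,0,0],[0,0,0],[0,0,0],[0,0,0],[0,0,0]],"claw":[1,1,1,1,1,1,1,1]}'
python3 - <<'E'
from h import *
p,r,_=tool();print(p,r.as_euler('xyz'),_["width"])
go([.5665,-.0446,.075],down(.188-np.pi/2))
E
```

```text
time: 11.5
tool_pos: [0.4451, -0.0493, 0.0162]
ee_rot: [-3.138, -0.001, -1.522]
wrist_force: [0.2, 0.3, -0.5]
width: 0.0868
time: 12.5
tool_pos: [0.4418, -0.0485, 0.0629]
ee_rot: [3.137, 0.001, -1.522]
wrist_force: [0.5, -1.3, -2.2]
width: 0.0397
[ 0.44176424 -0.04854311  0.06293714] [ 3.13663457e+00  1.37031481e-03 -1.52197509e+00] 0.03974457019187939
rows 3 need 3 rot/row [0.002, 0.001, -0.046] L 125.4
pos [[0.7, -41.6, -4.2], [2.6, -41.5, -4.2], [4.6, -41.3, -4.1]]
```

```bash
python3 -m handwheel '{"delta_pos":[[1,-30,-4],[2,-31,-4],[3,-31,-4],[3,-31,0],[0,0,0],[0,0,0],[0,0,0],[0,0,0]],"rotation":[[0,0,-0.046],[0,0,-0.046],[0,0,-0.046],[0,0,0],[0,0,0],[0,0,0],[0,0,0],[0,0,0]],"claw":[1,1,1,1,1,1,1,1]}'
python3 - <<'E'
from h import *
import pickle
p,r,_=tool();print(p,r.as_euler('xyz'),_["width"])
go([.5665,-.0446,.075],down(.188-np.pi/2))
c=cam("wrist"); crop(c,"w5",0,640,0,480,1.25); pickle.dump(c,open("c5.pkl","wb"))
E
```

```text
time: 13.5
tool_pos: [0.5662, -0.0434, 0.0765]
ee_rot: [3.141, 0.0, -1.384]
wrist_force: [0.2, -0.1, -2.9]
width: 0.0397
[ 0.56619389 -0.04339426  0.07651618] [ 3.14142863e+00  9.21090628e-05 -1.38428093e+00] 0.03968537851181166
rows 1 need 1 rot/row [0.0, 0.0, -0.001] L 2.0
pos [1.2, -0.1, 1.5]
```

View pics/w5.png

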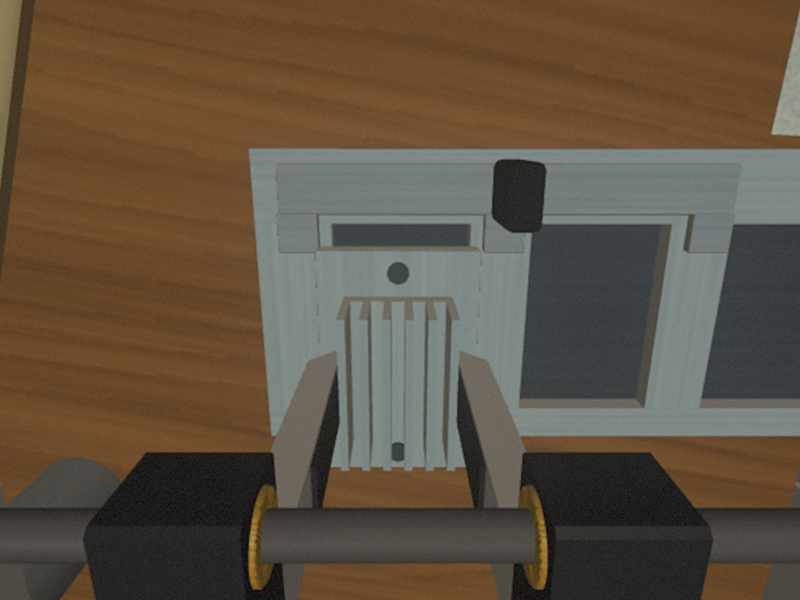

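```bash
python3 - <<'E'
from h import *
import pickle
c=pickle.load(open("c5.pkl","rb"));p,r,_=tool()
g=lambda a,b:(a/1.25-.1,b/1.25-.1)
for q,z in [((317,248),.073),((479.5,248),.073),((331,223),.018),((471,223),.018),((529,223.5),.018),((671,223.5),.018)]:
    w=ray(c,*g(*q),z); print(q,"tool",(r.inv().apply(w-p)*1000).round(1),"world",w.round(4))
E
```

```text
(317, 248) tool [-29.2 -46.7   3.6] world [ 0.6068 -0.0061  0.073 ]
(479.5, 248) tool [ 28.7 -46.7   3.6] world [ 0.6176 -0.0629  0.073 ]
(331, 223) tool [-30.9 -47.2  58.6] world [ 0.6071 -0.0043  0.018 ]
(471, 223) tool [ 33.1 -47.3  58.6] world [ 0.619  -0.0671  0.018 ]
(529, 223.5) tool [ 59.6 -47.1  58.6] world [ 0.6237 -0.0932  0.018 ]
(671, 223.5) tool [124.5 -47.1  58.6] world [ 0.6357 -0.157   0.018 ]
```

```bash
python3 - <<'E'
from h import *
import pickle
c=pickle.load(open("c5.pkl","rb"));p,r,_=tool()
g=lambda a,b:(a/1.25-.1,b/1.25-.1)
for q,z in [((345,298),.099),((455,298),.099),((400,468),.099),((400,430),.018)]:
    w=ray(c,*g(*q),z); print(q,"tool",(r.inv().apply(w-p)*1000).round(1))
E
```

```text
(345, 298) tool [-17.  -36.  -22.4]
(455, 298) tool [ 17.6 -36.  -22.4]
(400, 468) tool [  0.4  25.9 -22.4]
(400, 430) tool [ 0.8 59.7 58.6]
```

```bash
python3 - <<'E'
from h import *
import pickle
c=pickle.load(open("c5.pkl","rb"));p,r,_=tool()
g=lambda a,b:(a/1.25-.1,b/1.25-.1)
crop(c,"w5c",240,400,160,400,2.5)
for q,z in [((345,298),.073),((455,298),.073),((345,320),.099),((455,320),.099),((400,468),.099)]:
    w=ray(c,*g(*q),z); print(q,"tool",(r.inv().apply(w-p)*1000).round(1))
E
```

```text
(345, 298) tool [-19.7 -28.1   3.6]
(455, 298) tool [ 20.6 -28.1   3.6]
(345, 320) tool [-17.2 -28.7 -22.4]
(455, 320) tool [ 17.8 -28.7 -22.4]
(400, 468) tool [  0.4  25.9 -22.4]
```

View pics/w5c.png

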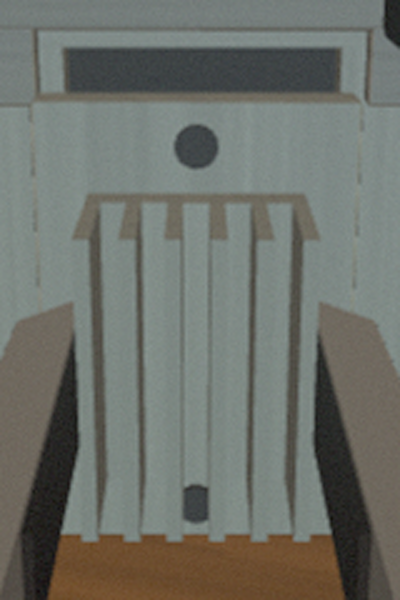

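```bash
python3 -m handwheel '{"delta_pos":[[1.1,1,20],[0,0,20],[0,0,2],[0,0,0],[0,0,4],[0,0,3],[0,0,2],[0,0,2]],"rotation":[[0,0,0],[0,0,0],[0,0,0],[0,0,0],[0,0,0],[0,0,0],[0,0,0],[0,0,0]],"claw":[1,1,1,1,1,1,1,1]}';  python3 -m handwheel '{"delta_pos":[[0,0,1],[0,0,1],[0,0,0],[0,0,0],[0,0,0],[0,0,0],[0,0,0],[0,0,0]],"rotation":[[0,0,0],[0,0,0],[0,0,0],[0,0,0],[0,0,0],[0,0,0],[0,0,0],[0,0,0]],"claw":[1,1,1,1,1,1,1,1]}'
python3 - <<'E'
from h import *
import pickle
p,r,_=tool();print(p,r.as_euler('xyz'),_["width"])
c=cam("wrist"); crop(c,"w6",0,640,0,480,1.25)
E
```

```text
time: 14.55
tool_pos: [0.5661, -0.0446, 0.0234]
ee_rot: [-3.141, 0.0, -1.384]
wrist_force: [0.5, -0.3, -3.4]
width: 0.0397
time: 15.55
tool_pos: [0.566, -0.0446, 0.0224]
ee_rot: [-3.141, 0.0, -1.384]
wrist_force: [-4.7, 0.1, 5.5]
width: 0.0398
[ 0.56603652 -0.04455261  0.02242305] [-3.14139418e+00  1.83905735e-05 -1.38395181e+00] 0.03983692050911687
```

View pics/w6.png

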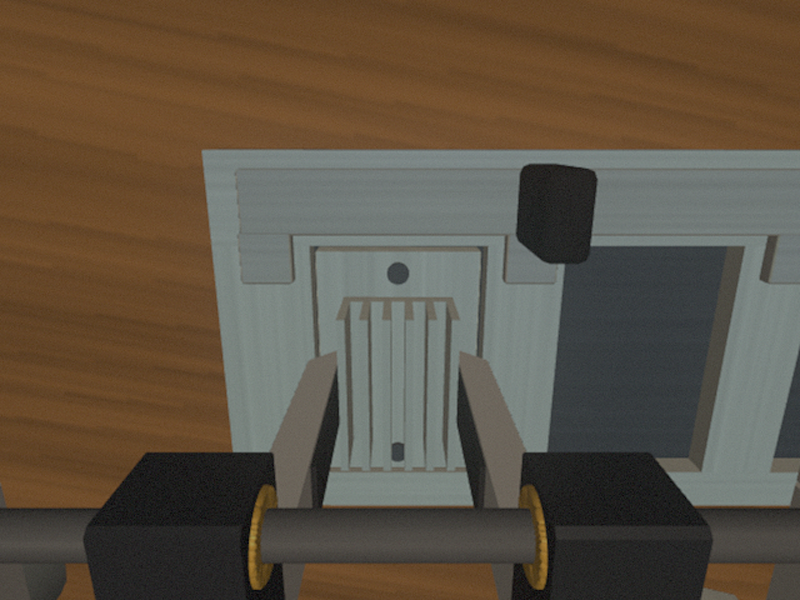

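The module sits in pocket 2 with its flange flush and an even gap; contact force is about 8 N. Release, lift and go to module 1.

```bash
python3 -m handwheel '{"delta_pos":[[0,0,0],[0,0,0],[0,0,0],[0,0,0],[0,0,0],[0,0,-40],[0,0,-50],[0,0,-50]],"rotation":[[0,0,0],[0,0,0],[0,0,0],[0,0,0],[0,0,0],[0,0,0],[0,0,0],[0,0,0]],"claw":[-1,-1,-1,-1,-1,-1,-1,-1]}'
python3 - <<'E'
from h import *
p,r,_=tool();print(p,r.as_euler('xyz'),_["width"])
go([.428,-.1955,.19],down(-.08-np.pi/2),6)
E
```

```text
time: 16.6
tool_pos: [0.5658, -0.0446, 0.1627]
ee_rot: [3.141, 0.0, -1.384]
wrist_force: [0.5, -0.7, -0.0]
width: 0.0943
[ 0.56581068 -0.04456918  0.16269264] [ 3.14125788e+00  1.95951821e-04 -1.38400389e+00] 0.09425883431061541
rows 6 need 4 rot/row [0.0, 0.0, 0.044] L 206.2
pos [[20.5, 27.2, -4.5], [21.6, 26.3, -4.5], [22.8, 25.3, -4.5], [23.9, 24.3, -4.5], [24.9, 23.2, -4.5], [26.0, 22.1, -4.6]]
```

```bash
python3 -m handwheel '{"delta_pos":[[20.5,27,-4],[21.6,26,-4],[22.8,25,-4],[23.9,24,-4],[25,23,-4],[26,22,-4],[0,0,0],[0,0,0]],"rotation":[[0,0,0.044],[0,0,0.044],[0,0,0.044],[0,0,0.044],[0,0,0.044],[0,0,0.044],[0,0,0],[0,0,0]],"claw":[-1,-1,-1,-1,-1,-1,-1,-1]}'
python3 - <<'E'
from h import *
import pickle
c=cam("wrist"); crop(c,"w7",0,640,0,480,1.25); pickle.dump(c,open("c7.pkl","wb"))
p,r,_=tool();print(p,r.as_euler('xyz'))
E
```

```text
time: 17.6
tool_pos: [0.4302, -0.1953, 0.1854]
ee_rot: [-3.141, 0.001, -1.648]
wrist_force: [0.4, -0.5, -0.2]
width: 0.0944
[ 0.43028135 -0.19504934  0.18529569] [-3.14138032e+00  6.77991045e-04 -1.64695244e+00]
```

View pics/w7.png

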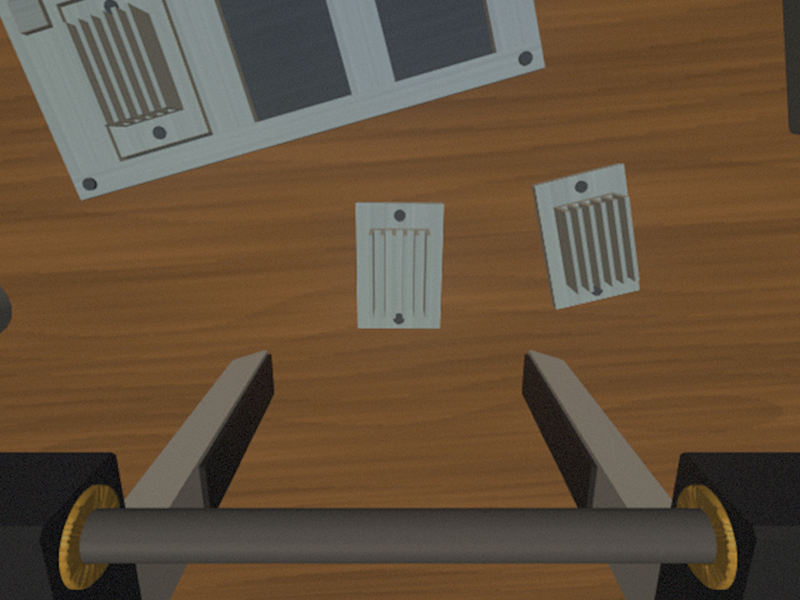

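Module 0 is seated (top left). Module 1 is centred at (399,265) and square; module 2 is at (586,237).

```bash
python3 - <<'E'
from h import *
import pickle
c=pickle.load(open("c7.pkl","rb"))
m=[(.045,.03,.01),(.045,-.03,.01),(-.045,-.03,.01),(-.045,.03,.01)]
g=lambda L:[(a/1.25-.1,b/1.25-.1) for a,b in L]
P,e=fitpose(c,g([(356,203),(444,204),(440,328),(358,328)]),m,[.43,-.19,0]);print(P,e)
print(fitpose(c,g([(533,185),(624,164),(640,290),(557,309)]),m,[.44,-.33,0]))
go([P[0],P[1],.0135],down(P[2]-np.pi/2))
E
```

```text
[ 0.4282293  -0.19615616 -0.08298652] 0.6467283306604941
(array([ 0.43856744, -0.32738228,  0.17433498]), np.float64(1.004099211001261))
rows 4 need 4 rot/row [-0.0, 0.0, 0.002] L 171.8
pos [1.4, 2.0, 171.8]
```

```bash
python3 -m handwheel '{"delta_pos":[[1,1,43],[0.4,0,43],[0,0,43],[0,0,37],[0,0,6],[0,0,0],[0,0,0],[0,0,0]],"rotation":[[0,0,0.006],[0,0,0],[0,0,0],[0,0,0],[0,0,0],[0,0,0],[0,0,0],[0,0,0]],"claw":[-1,-1,-1,-1,-1,-1,-1,1]}'; python3 -m handwheel '{"delta_pos":[[0,0,0],[0,0,0],[0,0,0],[0,0,0],[0,0,0],[0,0,-20],[0,0,-30],[0,0,-12]],"rotation":[[0,0,0],[0,0,0],[0,0,0],[0,0,0],[0,0,0],[0,0,0],[0,0,0],[0,0,0]],"claw":[1,1,1,1,1,1,1,1]}'
python3 - <<'E'
from h import *
p,r,_=tool();print(p,r.as_euler('xyz'),_["width"])
go([.5837,-.135,.075],down(.187-np.pi/2),4)
E
```

```text
time: 18.65
tool_pos: [0.4299, -0.1976, 0.0151]
ee_rot: [-3.139, -0.001, -1.654]
wrist_force: [0.5, 0.5, 0.9]
width: 0.0873
time: 19.65
tool_pos: [0.4294, -0.1974, 0.0767]
ee_rot: [-3.14, -0.001, -1.654]
wrist_force: [0.8, -0.0, -1.0]
width: 0.0396
[ 0.42937873 -0.19740405  0.07674833] [-3.13958757e+00 -9.40206516e-04 -1.65401935e+00] 0.03956957209634554
rows 4 need 4 rot/row [-0.0, -0.0, -0.068] L 166.5
pos [[-18.8, -37.1, 0.5], [-16.2, -38.3, 0.5], [-13.6, -39.3, 0.5], [-10.9, -40.2, 0.5]]
```

```bash
python3 -m handwheel '{"delta_pos":[[-18.8,-37,0],[-16.2,-38,0],[-13.6,-39,0],[-11,-40,0],[0,0,0],[0,0,0],[0,0,0],[0,0,0]],"rotation":[[0,0,-0.068],[0,0,-0.068],[0,0,-0.068],[0,0,-0.068],[0,0,0],[0,0,0],[0,0,0],[0,0,0]],"claw":[1,1,1,1,1,1,1,1]}'
python3 - <<'E'
from h import *
import pickle
p,r,_=tool();print(p,r.as_euler('xyz'),_["width"])
go([.5837,-.135,.075],down(.187-np.pi/2))
c=cam("wrist"); crop(c,"w8",0,640,0,480,1.25); pickle.dump(c,open("c8.pkl","wb"))
E
```

```text
time: 20.65
tool_pos: [0.5813, -0.1348, 0.0756]
ee_rot: [-3.142, -0.0, -1.383]
wrist_force: [0.3, 0.8, -1.6]
width: 0.04
[ 0.58130874 -0.13482267  0.0756342 ] [-3.14156589e+00 -2.18713276e-05 -1.38310791e+00] 0.04000596343942822
rows 1 need 1 rot/row [-0.0, -0.0, 0.001] L 2.5
pos [0.6, -2.3, 0.6]
```

View pics/w8.png

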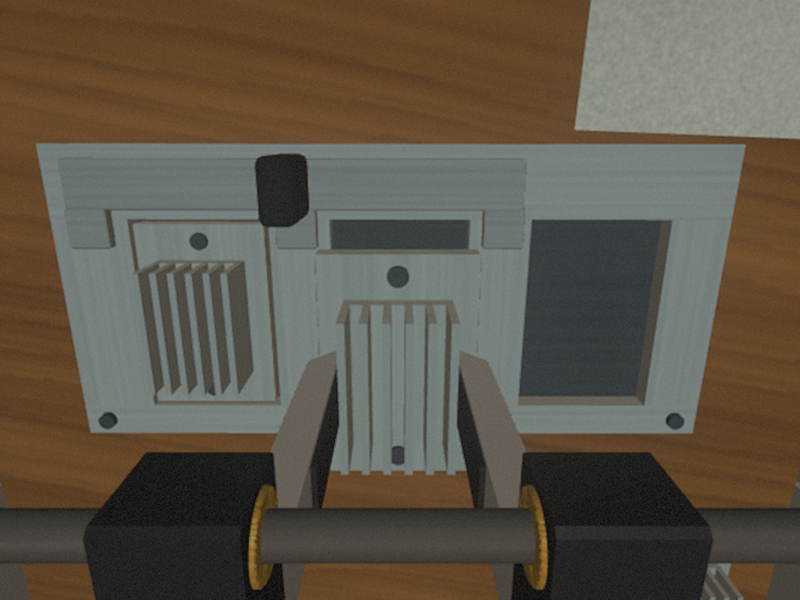

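```bash
python3 - <<'E'
from h import *
import pickle
c=pickle.load(open("c8.pkl","rb"));p,r,_=tool()
g=lambda a,b:(a/1.25-.1,b/1.25-.1)
for q,z in [((317,253.5),.072),((479.5,253.5),.072),((330,219.5),.018),((469.5,219.5),.018),((345,322),.098),((400,473),.098)]:
    w=ray(c,*g(*q),z); print(q,"tool",(r.inv().apply(w-p)*1000).round(1),"world",w.round(4))
E
```

```text
(317, 253.5) tool [-29.2 -44.7   3.7] world [ 0.6199 -0.0978  0.072 ]
(479.5, 253.5) tool [ 28.9 -44.7   3.7] world [ 0.6308 -0.1548  0.072 ]
(330, 219.5) tool [-31.1 -49.   57.7] world [ 0.6238 -0.0951  0.018 ]
(469.5, 219.5) tool [ 32.3 -49.   57.7] world [ 0.6356 -0.1573  0.018 ]
(345, 322) tool [-17.2 -28.  -22.3] world [ 0.6057 -0.1127  0.098 ]
(400, 473) tool [  0.5  27.9 -22.3] world [ 0.5541 -0.1405  0.098 ]
```

```bash
python3 -m handwheel '{"delta_pos":[[0.7,-2.1,20],[0,0,20],[0,0,2],[0,0,0],[0,0,4],[0,0,3],[0,0,2],[0,0,2]],"rotation":[[0,0,0],[0,0,0],[0,0,0],[0,0,0],[0,0,0],[0,0,0],[0,0,0],[0,0,0]],"claw":[1,1,1,1,1,1,1,1]}';  python3 -m handwheel '{"delta_pos":[[0,0,1],[0,0,0],[0,0,0],[0,0,0],[0,0,0],[0,0,0],[0,0,0],[0,0,0]],"rotation":[[0,0,0],[0,0,0],[0,0,0],[0,0,0],[0,0,0],[0,0,0],[0,0,0],[0,0,0]],"claw":[1,1,1,1,1,1,1,1]}'
python3 - <<'E'
from h import *
import pickle
p,r,_=tool();print(p,r.as_euler('xyz'),_["width"])
c=cam("wrist"); crop(c,"w9",0,640,0,480,1.25)
E
```

```text
time: 21.7
tool_pos: [0.5843, -0.1346, 0.0225]
ee_rot: [-3.141, -0.0, -1.382]
wrist_force: [-0.1, 0.0, -2.2]
width: 0.0396
time: 22.7
tool_pos: [0.5842, -0.1346, 0.0214]
ee_rot: [-3.142, 0.0, -1.382]
wrist_force: [-0.1, -0.4, -1.8]
width: 0.0399
[ 0.58417299 -0.13462313  0.02143935] [-3.14157840e+00  6.97495754e-05 -1.38202427e+00] 0.03992136357711605
```

View pics/w9.png

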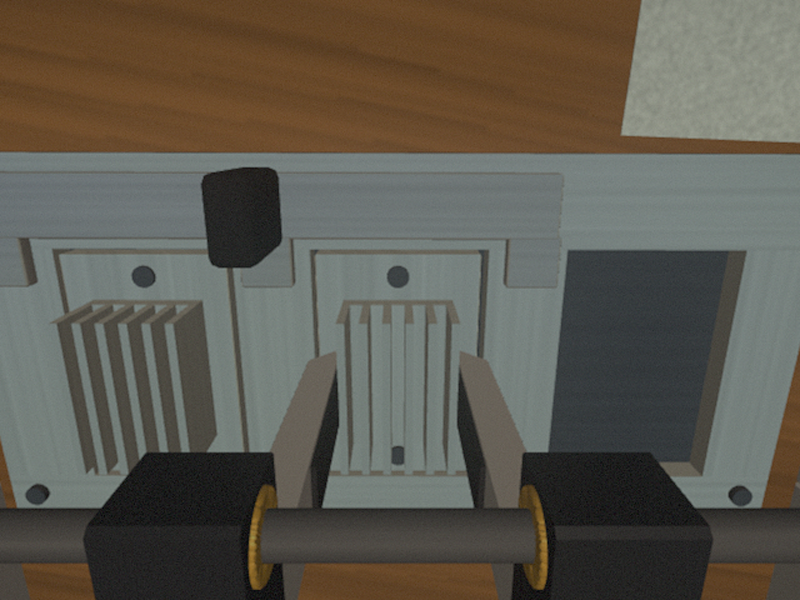

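Module 1 is within pocket 1 with a gap on every side, about 1 mm above the floor. I'll press 1.5 mm, release, and go to module 2.

```bash
python3 -m handwheel '{"delta_pos":[[0,0,1],[0,0,0.6],[0,0,0],[0,0,0],[0,0,0],[0,0,0],[0,0,0],[0,0,0]],"rotation":[[0,0,0],[0,0,0],[0,0,0],[0,0,0],[0,0,0],[0,0,0],[0,0,0],[0,0,0]],"claw":[1,1,1,1,-1,-1,-1,-1]}'; python3 -m handwheel '{"delta_pos":[[0,0,0],[0,0,-40],[0,0,-50],[0,0,-50],[0,0,0],[0,0,0],[0,0,0],[0,0,0]],"rotation":[[0,0,0],[0,0,0],[0,0,0],[0,0,0],[0,0,0],[0,0,0],[0,0,0],[0,0,0]],"claw":[-1,-1,-1,-1,-1,-1,-1,-1]}'
python3 - <<'E'
from h import *
p,r,_=tool();print(p,r.as_euler('xyz'),_["width"])
go([.4395,-.3285,.19],down(.174-np.pi/2),6)
E
```

```text
time: 23.75
tool_pos: [0.5842, -0.1346, 0.0196]
ee_rot: [3.141, 0.0, -1.382]
wrist_force: [-0.6, -0.7, -0.1]
width: 0.0759
time: 24.75
tool_pos: [0.5833, -0.1344, 0.1578]
ee_rot: [3.139, 0.002, -1.382]
wrist_force: [-0.4, -0.4, 0.0]
width: 0.0939
[ 0.58334102 -0.13436524  0.15782193] [ 3.13851933e+00  1.78782089e-03 -1.38202343e+00] 0.09387128509281589
rows 6 need 5 rot/row [0.001, 0.0, 0.002] L 243.7
pos [163.6, 177.8, -31.9]
```

```bash
python3 -m handwheel '{"delta_pos":[[27,30,-5],[27,30,-5],[27,30,-5],[27,30,-5],[28,29,-5],[28,29,-5],[0,0,0],[0,0,0]],"rotation":[[0,0,0.002],[0,0,0.002],[0,0,0.002],[0,0,0.002],[0,0,0.002],[0,0,0.002],[0,0,0],[0,0,0]],"claw":[-1,-1,-1,-1,-1,-1,-1,-1]}'
python3 - <<'E'
from h import *
import pickle
c=cam("wrist"); crop(c,"w10",0,640,0,480,1.25); pickle.dump(c,open("c10.pkl","wb"))
p,r,_=tool();print(p,r.as_euler('xyz'))
E
```

```text
time: 25.75
tool_pos: [0.4392, -0.3279, 0.1891]
ee_rot: [3.141, 0.002, -1.394]
wrist_force: [-0.3, 1.0, 0.2]
width: 0.0941
[ 0.43942926 -0.32754452  0.18915809] [ 3.14128528e+00  1.45149905e-03 -1.39321237e+00]
```

View pics/w10.png

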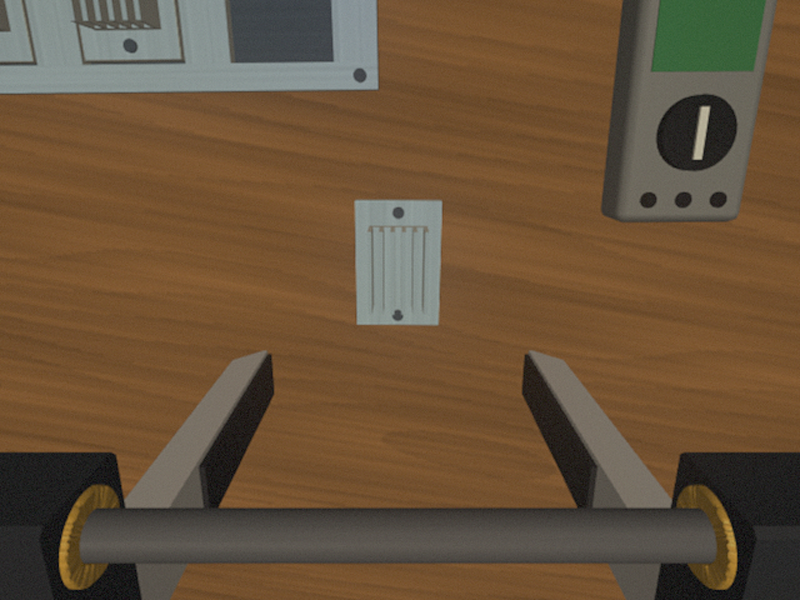

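Module 2 is centred at (398,262) and square; the meter is clear to the right.

```bash
python3 - <<'E'
from h import *
import pickle
c=pickle.load(open("c10.pkl","rb"))
m=[(.045,.03,.01),(.045,-.03,.01),(-.045,-.03,.01),(-.045,.03,.01)]
g=lambda L:[(a/1.25-.1,b/1.25-.1) for a,b in L]
P,e=fitpose(c,g([(355,200),(442,200.5),(439,325),(357,325)]),m,[.44,-.33,0]);print(P,e)
go([P[0]+.0008,P[1],.0135],down(P[2]-np.pi/2))
E
```

```text
[ 0.43867819 -0.32780282  0.1738157 ] 0.4816942513957656
rows 4 need 4 rot/row [0.0, 0.0, 0.001] L 175.7
pos [0.5, -0.1, 175.7]
```

```bash
python3 -m handwheel '{"delta_pos":[[0.5,0,44],[0,0,44],[0,0,44],[0,0,38],[0,0,5.5],[0,0,0],[0,0,0],[0,0,0]],"rotation":[[0,0,0.004],[0,0,0],[0,0,0],[0,0,0],[0,0,0],[0,0,0],[0,0,0],[0,0,0]],"claw":[-1,-1,-1,-1,-1,-1,-1,1]}'; python3 -m handwheel '{"delta_pos":[[0,0,0],[0,0,0],[0,0,0],[0,0,0],[0,0,0],[0,0,-20],[0,0,-30],[0,0,-12]],"rotation":[[0,0,0],[0,0,0],[0,0,0],[0,0,0],[0,0,0],[0,0,0],[0,0,0],[0,0,0]],"claw":[1,1,1,1,1,1,1,1]}'
python3 - <<'E'
from h import *
p,r,_=tool();print(p,r.as_euler('xyz'),_["width"])
go([.6009,-.2254,.075],down(.188-np.pi/2),5)
E
```

```text
time: 26.8
tool_pos: [0.4403, -0.3297, 0.0163]
ee_rot: [-3.139, -0.003, -1.398]
wrist_force: [-0.2, 0.4, 0.3]
width: 0.0872
time: 27.8
tool_pos: [0.4399, -0.3294, 0.0777]
ee_rot: [-3.14, -0.002, -1.398]
wrist_force: [0.1, 0.3, -2.4]
width: 0.0398
[ 0.43985548 -0.32941278  0.07770587] [-3.14014110e+00 -1.78698917e-03 -1.39795680e+00] 0.039794090699117955
rows 5 need 4 rot/row [-0.0, -0.0, -0.003] L 191.7
pos [-74.8, -176.5, 2.8]
```

```bash
python3 -m handwheel '{"delta_pos":[[-15,-35,0],[-15,-35,0],[-15,-35,0],[-15,-35,0],[-15,-36,0],[0,0,0],[0,0,0],[0,0,0]],"rotation":[[0,0,-0.003],[0,0,-0.003],[0,0,-0.003],[0,0,-0.003],[0,0,-0.003],[0,0,0],[0,0,0],[0,0,0]],"claw":[1,1,1,1,1,1,1,1]}'
python3 - <<'E'
from h import *
import pickle
p,r,_=tool();print(p,r.as_euler('xyz'),_["width"])
go([.6009,-.2254,.075],down(.188-np.pi/2))
c=cam("wrist"); crop(c,"w11",0,640,0,480,1.25); pickle.dump(c,open("c11.pkl","wb"))
E
```

```text
time: 28.8
tool_pos: [0.5981, -0.2244, 0.0759]
ee_rot: [3.141, 0.0, -1.384]
wrist_force: [-0.4, -0.6, -2.3]
width: 0.04
[ 0.59807605 -0.2244327   0.07589102] [ 3.14055249e+00  4.35718074e-04 -1.38423496e+00] 0.0400151534265466
rows 1 need 1 rot/row [0.001, 0.0, -0.001] L 3.1
pos [1.5, -2.6, 0.9]
```

View pics/w11.png

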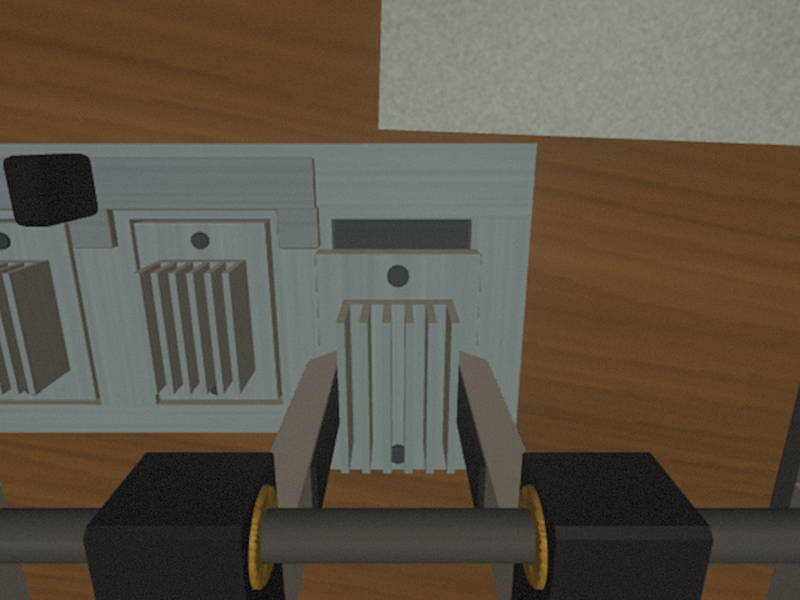

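Same geometry as the last fit: pocket edge at (332..471, 219), module front at row 253. The shift is (1.4, -2.3) mm, and it agrees with the pose-based one.

```bash
python3 -m handwheel '{"delta_pos":[[1.4,-2.2,20],[0,0,20],[0,0,2],[0,0,0],[0,0,4],[0,0,3],[0,0,2],[0,0,2]],"rotation":[[0,0,0],[0,0,0],[0,0,0],[0,0,0],[0,0,0],[0,0,0],[0,0,0],[0,0,0]],"claw":[1,1,1,1,1,1,1,1]}';  python3 -m handwheel '{"delta_pos":[[0,0,1],[0,0,1],[0,0,0.6],[0,0,0],[0,0,0],[0,0,0],[0,0,0],[0,0,0]],"rotation":[[0,0,0],[0,0,0],[0,0,0],[0,0,0],[0,0,0],[0,0,0],[0,0,0],[0,0,0]],"claw":[1,1,1,1,1,1,1,1]}'
python3 - <<'E'
from h import *
p,r,_=tool();print(p,r.as_euler('xyz'),_["width"])
c=cam("wrist"); crop(c,"w12",0,640,0,480,1.25)
E
```

```text
time: 29.85
tool_pos: [0.6016, -0.2247, 0.0234]
ee_rot: [-3.141, 0.0, -1.383]
wrist_force: [-0.8, -0.3, -2.4]
width: 0.0397
time: 30.85
tool_pos: [0.6015, -0.2247, 0.0223]
ee_rot: [-3.141, -0.0, -1.383]
wrist_force: [-3.1, 2.5, 5.5]
width: 0.0399
[ 0.60154734 -0.22473045  0.02227662] [-3.14113608e+00 -1.60857626e-04 -1.38294398e+00] 0.0399010138175698
```

View pics/w12.png

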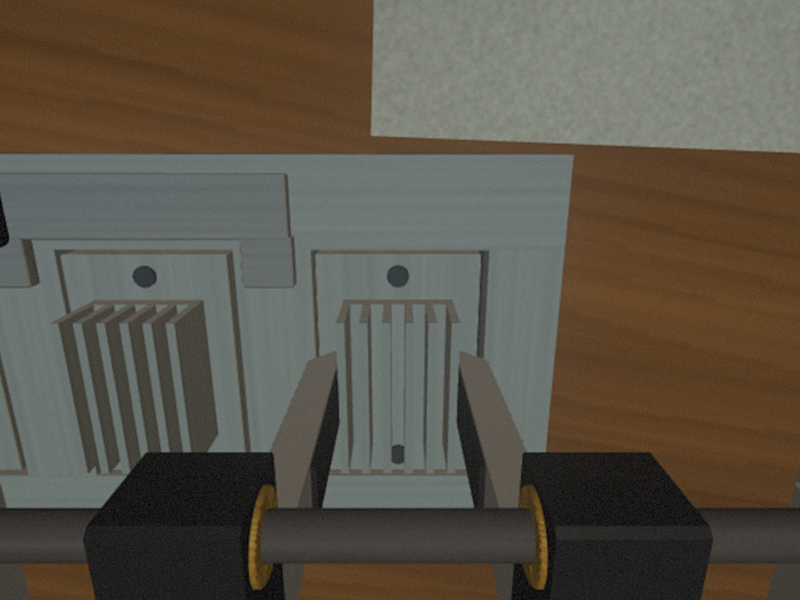

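```bash
python3 -m handwheel '{"delta_pos":[[0,0,0],[0,0,0],[0,0,0],[0,0,0],[0,0,-30],[0,0,-50],[0,0,-50],[0,0,-50]],"rotation":[[0,0,0],[0,0,0],[0,0,0],[0,0,0],[0,0,0],[0,0,0],[0,0,0],[0,0,0]],"claw":[-1,-1,-1,-1,-1,-1,-1,-1]}'
python3 - <<'E'
from h import *
go([.54,-.12,.26],down(-1.383),3)
E
```

```text
time: 31.9
tool_pos: [0.6014, -0.2247, 0.2022]
ee_rot: [-3.141, 0.0, -1.383]
wrist_force: [0.2, -0.0, 0.6]
width: 0.0939
rows 3 need 3 rot/row [-0.0, 0.0, 0.0] L 134.4
pos [-114.3, 40.8, -57.8]
```

```bash
python3 -m handwheel '{"delta_pos":[[-38,14,-20],[-38,14,-20],[-38,13,-20],[0,0,0],[0,0,0],[0,0,0],[0,0,0],[0,0,0]],"rotation":[[0,0,0],[0,0,0],[0,0,0],[0,0,0],[0,0,0],[0,0,0],[0,0,0],[0,0,0]],"claw":[-1,-1,-1,-1,-1,-1,-1,-1]}'
python3 - <<'E'
from h import *
import pickle
c=cam("wrist"); crop(c,"w13",160,520,20,290,2.2); pickle.dump(c,open("c13.pkl","wb"))
p,r,_=tool();print(p,r.as_euler('xyz'))
E
```

```text
time: 32.9
tool_pos: [0.54, -0.1209, 0.26]
ee_rot: [3.141, 0.001, -1.384]
wrist_force: [-0.7, 0.9, 0.1]
width: 0.0939
[ 0.53999346 -0.12078053  0.26022955] [ 3.14082089e+00  5.29078889e-04 -1.38356732e+00]
```

View pics/w13.png

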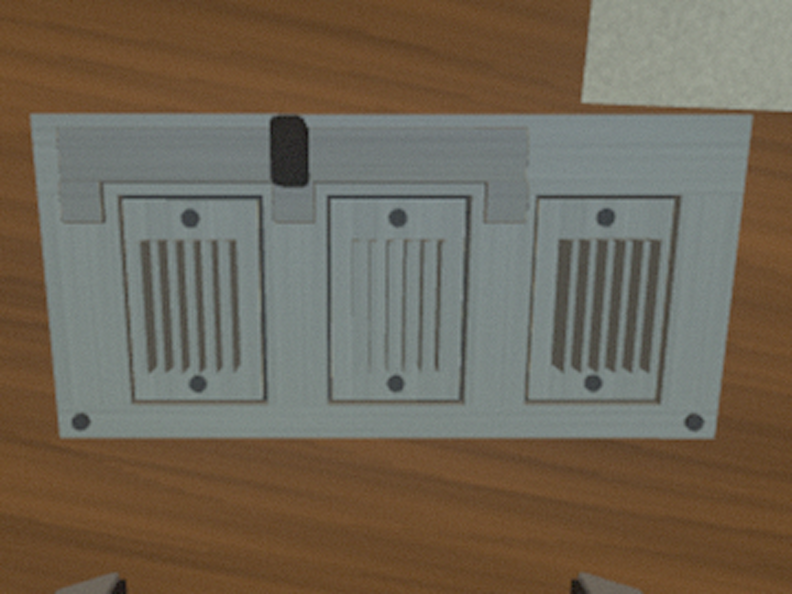

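All three are seated flat with dark gap outlines on all sides. Now shut the bar.

```bash
python3 - <<'E'
from h import *
go([.637,-.0783,.10],down(-1.383),5)
E
```

```text
rows 5 need 4 rot/row [0.0, 0.0, -0.0] L 192.1
pos [-23.6, -103.3, 160.2]
```

```bash
python3 -m handwheel '{"delta_pos":[[-5,-21,32],[-5,-21,32],[-5,-21,32],[-5,-20,32],[-4,-20,32],[0,0,33],[0,0,33],[0,0,0]],"rotation":[[0,0,0],[0,0,0],[0,0,0],[0,0,0],[0,0,0],[0,0,0],[0,0,0],[0,0,0]],"claw":[-1,-1,-1,-1,-1,-1,-1,-1]}'; python3 -m handwheel '{"delta_pos":[[0,0,0],[0,0,0],[0,0,0],[0,0,0],[0,0,0],[0,0,0],[0,0,0],[0,0,0]],"rotation":[[0,0,0],[0,0,0],[0,0,0],[0,0,0],[0,0,0],[0,0,0],[0,0,0],[0,0,0]],"claw":[1,1,1,1,1,1,1,1]}';  python3 -m handwheel '{"delta_pos":[[0,0,0],[0,0,0],[6,0,0],[8,0,0],[8,0,0],[8,0,0],[8,0,0],[6,0,0]],"rotation":[[0,0,0],[0,0,0],[0,0,0],[0,0,0],[0,0,0],[0,0,0],[0,0,0],[0,0,0]],"claw":[1,1,1,1,1,1,1,1]}';  python3 -m handwheel '{"delta_pos":[[2,0,0],[1,0,0],[1,0,0],[0,0,0],[0,0,0],[0,0,0],[0,0,0],[0,0,0]],"rotation":[[0,0,0],[0,0,0],[0,0,0],[0,0,0],[0,0,0],[0,0,0],[0,0,0],[0,0,0]],"claw":[1,1,1,1,1,1,1,1]}'
```

```text
time: 33.95
tool_pos: [0.634, -0.0771, 0.0308]
ee_rot: [3.134, 0.003, -1.383]
wrist_force: [-0.9, 0.7, -0.8]
width: 0.0943
time: 34.95
tool_pos: [0.6366, -0.0776, 0.0347]
ee_rot: [3.141, 0.0, -1.383]
wrist_force: [0.1, 0.9, -0.0]
width: 0.0177
time: 35.95
tool_pos: [0.6449, -0.1214, 0.0347]
ee_rot: [3.142, 0.0, -1.383]
wrist_force: [-0.8, 2.0, 0.3]
width: 0.0137
time: 36.95
tool_pos: [0.6453, -0.1236, 0.0347]
ee_rot: [3.141, 0.002, -1.382]
wrist_force: [-1.4, 4.3, 0.7]
width: 0.0141
```

```bash
python3 -m handwheel '{"delta_pos":[[1,0,0],[1,0,0],[0,0,0],[0,0,0],[0,0,0],[0,0,0],[0,0,0],[0,0,0]],"rotation":[[0,0,0],[0,0,0],[0,0,0],[0,0,0],[0,0,0],[0,0,0],[0,0,0],[0,0,0]],"claw":[1,1,1,1,1,1,1,1]}'; python3 -m handwheel '{"delta_pos":[[0,0,0],[0,0,0],[0,0,0],[0,0,0],[0,0,-40],[0,0,-50],[0,0,-50],[0,0,-50]],"rotation":[[0,0,0],[0,0,0],[0,0,0],[0,0,0],[0,0,0],[0,0,0],[0,0,0],[0,0,0]],"claw":[-1,-1,-1,-1,-1,-1,-1,-1]}'
python3 - <<'E'
from h import *
import pickle
c=cam("wrist"); crop(c,"w14",0,640,0,480,1.25)
p,r,_=tool();print(p,r.as_euler('xyz'),_["joint_positions"].round(3))
E
```

```text
time: 37.95
tool_pos: [0.6453, -0.1236, 0.0347]
ee_rot: [3.141, 0.005, -1.381]
wrist_force: [-3.8, 8.6, 1.2]
width: 0.0136
time: 38.95
tool_pos: [0.6459, -0.127, 0.2265]
ee_rot: [-3.141, -0.0, -1.383]
wrist_force: [-0.1, -0.1, 0.5]
width: 0.0902
[ 0.64855024 -0.12779299  0.23572747] [-3.12847494 -0.00682677 -1.38343202] [-0.28   0.326  1.03  -0.     1.771  1.103]
```

View pics/w14.png

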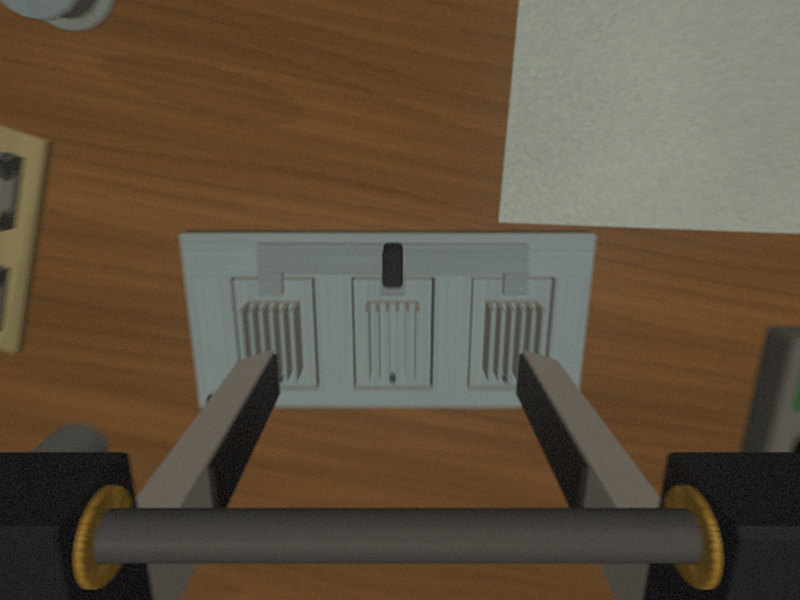

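The bar is shut with tabs over the pocket middles, and it met its end stop (8.6 N). Now look at the stand and cans with the yaw needed for the cradles.

```bash
python3 - <<'E'
from h import *
go([.53,.19,.33],down(-.135),8)
E
```

```text
rows 8 need 8 rot/row [-0.001, -0.002, -0.156] L 352.0
pos [[-41.7, 7.0, -12.2], [-42.3, 0.4, -12.1], [-41.9, -6.1, -12.0], [-40.4, -12.6, -11.9], [-38.0, -18.7, -11.9], [-34.7, -24.4, -11.8], [-30.5, -29.4, -11.8], [-25.6, -33.8, -11.8]]
```

```bash
python3 -m handwheel '{"delta_pos":[[-42,7,-12],[-42,0,-12],[-42,-6,-12],[-40,-13,-12],[-38,-19,-12],[-35,-24,-12],[-31,-29,-12],[-26,-34,-12]],"rotation":[[0,0,-0.156],[0,0,-0.156],[0,0,-0.156],[0,0,-0.156],[0,0,-0.156],[0,0,-0.156],[0,0,-0.156],[0,0,-0.156]],"claw":[-1,-1,-1,-1,-1,-1,-1,-1]}';python3 -m handwheel '{"delta_pos":[[0,0,0],[0,0,0],[0,0,0],[0,0,0],[0,0,0],[0,0,0],[0,0,0],[0,0,0]],"rotation":[[0,0,0],[0,0,0],[0,0,0],[0,0,0],[0,0,0],[0,0,0],[0,0,0],[0,0,0]],"claw":[-1,-1,-1,-1,-1,-1,-1,-1]}'
python3 - <<'E'
from h import *
import pickle
c=cam("wrist"); crop(c,"w15",0,640,0,480,1.25);pickle.dump(c,open("c15.pkl","wb"))
p,r,_=tool();print(p,r.as_euler('xyz'),_["joint_positions"].round(3))
E
```

```text
time: 40.0
tool_pos: [0.5275, 0.1922, 0.3212]
ee_rot: [-3.141, -0.001, -0.13]
wrist_force: [-0.2, 0.1, 0.7]
width: 0.094
time: 41.0
tool_pos: [0.5279, 0.1913, 0.3209]
ee_rot: [-3.141, -0.0, -0.135]
wrist_force: [-1.0, -0.3, -0.0]
width: 0.0941
[0.52788345 0.19129794 0.3208201 ] [-3.14147670e+00 -7.78861649e-05 -1.34943344e-01] [0.247 0.121 1.108 0.    1.913 0.382]
```

View pics/w15.png

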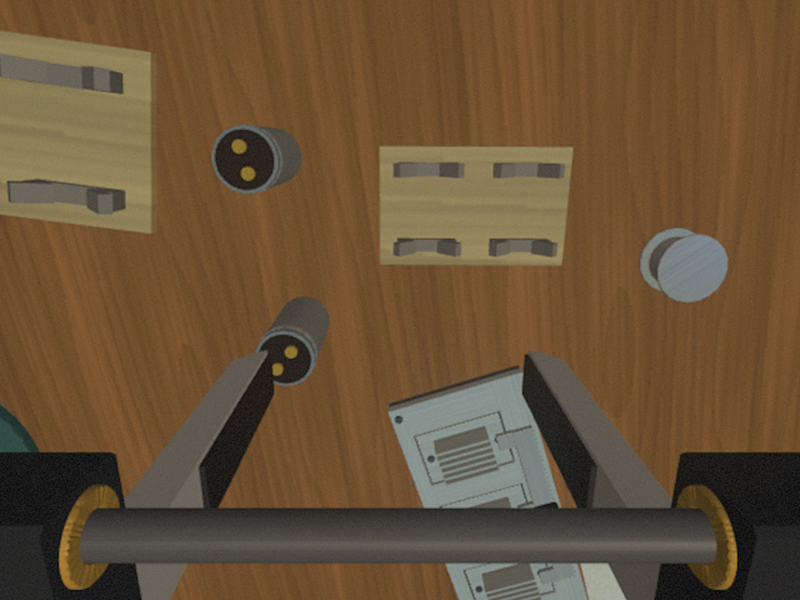

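The stand is at (379..573, 146..266), can 0's top at (245,159), and can 1's top at (287,357). The pockets stay filled and the bar shut.

```bash
python3 - <<'E'
from h import *
import pickle
c=pickle.load(open("c15.pkl","rb"))
g=lambda L:[(a/1.25-.1,b/1.25-.1) for a,b in L]
P,e=fitpose(c,g([(379,146),(573,148),(562,266),(379.5,265)]),[(-.055,-.088,.008),(-.055,.088,.008),(.055,.088,.008),(.055,-.088,.008)],[.6,.2,-1.7]);print(P,e)
Rs=R.from_euler('z',P[2])
for y in(-.044,.044): print("cradle",(Rs.apply([0,y,0])+[P[0],P[1],.046]).round(4))
for q in [(245,159),(287,357)]: print(ray(c,*g([q])[0],.1))
th=P[2]+np.pi/2
a=np.radians(50)
for can in ([.4243,.1138,.05],[.4235,.274,.05]):
    Rt=down(th)*R.from_rotvec([a,0,0])
    tcp=np.array(can)+Rt.apply([0,0,.019]); print("tcp",tcp.round(4),"z",Rt.apply([0,0,1]).round(3),"back60",(tcp-Rt.apply([0,0,.09])).round(4))
    go(tcp-Rt.apply([0,0,.09]),Rt,8)
E
```

```text
[ 0.60089667  0.20514234 -1.71180534] 0.522517305410986
cradle [0.5573 0.2113 0.046 ]
cradle [0.6445 0.199  0.046 ]
[0.42451935 0.27703817 0.1       ]
[0.4245134  0.11648343 0.1       ]
tcp [0.4263 0.1282 0.0378] z [ 0.108  0.758 -0.643] back60 [0.4167 0.06   0.0956]
rows 8 need 6 rot/row [0.109, 0.0, 0.001] L 283.4
pos [[-11.6, 18.1, 28.1], [-11.6, 21.1, 26.0], [-11.6, 23.8, 23.5], [-11.5, 26.2, 20.8], [-11.5, 28.4, 17.8], [-11.5, 30.1, 14.6], [-11.5, 31.6, 11.3], [-11.5, 32.6, 7.7]]
tcp [0.4255 0.2884 0.0378] z [ 0.108  0.758 -0.643] back60 [0.4159 0.2202 0.0956]
rows 8 need 6 rot/row [0.109, 0.0, 0.001] L 253.2
pos [[-14.4, -1.7, 28.1], [-14.4, 1.4, 28.2], [-14.4, 4.5, 27.8], [-14.4, 7.5, 27.2], [-14.4, 10.4, 26.2], [-14.4, 13.2, 24.9], [-14.4, 15.8, 23.3], [-14.4, 18.3, 21.4]]
```

```bash
python3 -m handwheel '{"delta_pos":[[-12,18,28],[-12,21,26],[-12,24,23],[-11,26,21],[-11,28,18],[-11,30,15],[-11,32,11],[-11,33,8]],"rotation":[[0.109,0,0],[0.109,0,0],[0.109,0,0],[0.109,0,0],[0.109,0,0],[0.109,0,0],[0.109,0,0],[0.109,0,0]],"claw":[-1,-1,-1,-1,-1,-1,-1,-1]}';python3 -m handwheel '{"delta_pos":[[0,0,0],[0,0,0],[0,0,0],[0,0,0],[0,0,0],[0,0,0],[0,0,0],[0,0,0]],"rotation":[[0,0,0],[0,0,0],[0,0,0],[0,0,0],[0,0,0],[0,0,0],[0,0,0],[0,0,0]],"claw":[-1,-1,-1,-1,-1,-1,-1,-1]}'
python3 - <<'E'
from h import *
import pickle
c=cam("wrist"); crop(c,"w16",0,640,0,480,1.25);pickle.dump(c,open("c16.pkl","wb"))
p,r,_=tool();print(p,r.as_euler('xyz'),_["joint_positions"].round(3))
E
```

```text
time: 42.05
tool_pos: [0.4182, 0.0588, 0.0952]
ee_rot: [-2.268, -0.003, -0.136]
wrist_force: [0.5, -1.2, 0.1]
width: 0.0941
time: 43.05
tool_pos: [0.4182, 0.0598, 0.0954]
ee_rot: [-2.269, 0.0, -0.135]
wrist_force: [-0.0, -0.1, 0.3]
width: 0.094
[0.41817683 0.05976131 0.09539457] [-2.26943667e+00  1.53532194e-04 -1.35144330e-01] [-0.626  0.011  1.944  0.745  1.665 -0.607]
```

View pics/w16.png

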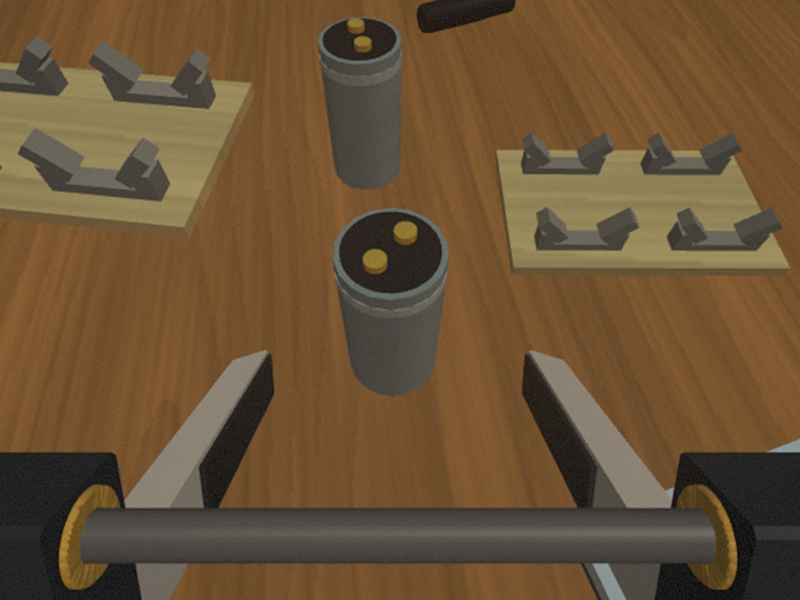

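```bash
python3 - <<'E'
from h import *
import pickle
c=pickle.load(open("c16.pkl","rb"))
g=lambda q:(q[0]/1.25-.1,q[1]/1.25-.1)
print(ray(c,*g((391,251)),.1),ray(c,*g((391,393)),0)+[.003,.025,0], "can0",ray(c,*g((360,41)),.1))
p,r,_=tool()
can=np.array([.4240,.1142,.05]); Rt=r
tcp=can+Rt.apply([0,0,.019]); go(tcp,Rt)
E
```

```text
[0.42217167 0.11463602 0.1       ] [0.42122246 0.11750577 0.        ] can0 [0.42406592 0.27373223 0.1       ]
rows 2 need 2 rot/row [0.0, 0.0, 0.0] L 90.1
pos [-1.6, -0.4, 90.1]
```

```bash
python3 -m handwheel '{"delta_pos":[[-2.4,0,30],[0,0,30],[0,0,20],[0,0,10],[0,0,0.6],[0,0,0],[0,0,0],[0,0,0]],"rotation":[[0,0,0],[0,0,0],[0,0,0],[0,0,0],[0,0,0],[0,0,0],[0,0,0],[0,0,0]],"claw":[-1,-1,-1,-1,-1,-1,-1,1]}'; python3 -m handwheel '{"delta_pos":[[0,0,0],[0,0,0],[0,0,0],[0,0,0],[0,0,0],[0,0,0],[0,0,0],[0,0,0]],"rotation":[[0,0,0],[0,0,0],[0,0,0],[0,0,0],[0,0,0],[0,0,0],[0,0,0],[0,0,0]],"claw":[1,1,1,1,1,1,1,1]}'
python3 - <<'E'
from h import *
import pickle
c=cam("wrist"); crop(c,"w17",0,640,0,480,1.25)
p,r,_=tool();print(p,r.as_euler('xyz'),_["width"])
print((p-r.apply([0,0,.019])).round(4))
E
```

```text
time: 44.1
tool_pos: [0.4255, 0.1284, 0.0375]
ee_rot: [-2.27, -0.001, -0.136]
wrist_force: [-0.2, 0.2, -0.0]
width: 0.0874
time: 45.1
tool_pos: [0.4249, 0.129, 0.0372]
ee_rot: [-2.269, 0.0, -0.135]
wrist_force: [-0.5, -0.5, 1.1]
width: 0.0498
[0.42494443 0.12896325 0.03717338] [-2.26926228e+00  3.83804381e-04 -1.34682184e-01] 0.04963527119943787
[0.423  0.1145 0.0494]
```

View pics/w17.png

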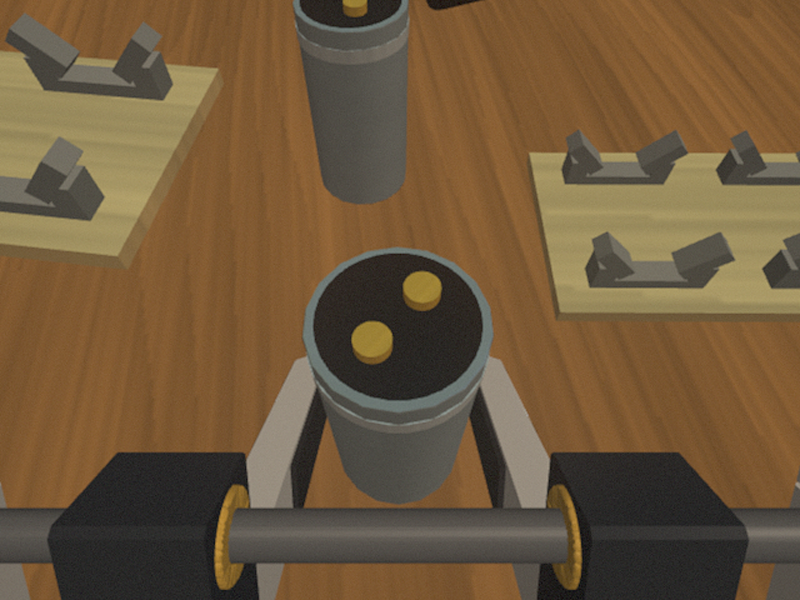

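```bash
python3 -m handwheel '{"delta_pos":[[0,-11,-10],[0,-23,-19],[0,-25,-21],[0,-25,-21],[0,0,0],[0,0,0],[0,0,0],[0,0,0]],"rotation":[[0,0,0],[0,0,0],[0,0,0],[0,0,0],[0,0,0],[0,0,0],[0,0,0],[0,0,0]],"claw":[1,1,1,1,1,1,1,1]}'
python3 - <<'E'
from h import *
p,r,_=tool();print(p,r.as_euler('xyz'),_["width"],_["wrist_force"])
b=np.radians(-40)
Rt=down(-1.709+np.pi/2)*R.from_rotvec([b,0,0])
g=np.array([.6449,.1983,.125])
go(g+Rt.apply([0,0,.019]),Rt,16)
E
```

```text
time: 46.15
tool_pos: [0.4245, 0.1287, 0.146]
ee_rot: [-2.269, 0.003, -0.135]
wrist_force: [-0.7, 0.5, -2.5]
width: 0.0495
[0.42453575 0.12873654 0.14603965] [-2.26889166  0.00259503 -0.13511432] 0.04954372967649717 [-0.71614817  0.50374933 -2.53129333]
rows 16 need 10 rot/row [-0.098, 0.0, 0.0] L 228.9
pos [[13.1, -1.8, 5.5], [13.1, -2.3, 5.3], [13.1, -2.8, 5.1], [13.1, -3.3, 4.8], [13.1, -3.8, 4.4], [13.1, -4.2, 4.1], [13.1, -4.6, 3.6], [13.1, -4.9, 3.2], [13.1, -5.2, 2.7], [13.1, -5.5, 2.1], [13.0, -5.6, 1.6], [13.0, -5.8, 1.0], [13.0, -5.8, 0.5], [13.0, -5.9, -0.1], [13.0, -5.8, -0.7], [13.0, -5.7, -1.2]]
```

```bash
python3 -m handwheel '{"delta_pos":[[13,-2,5],[13,-2,5],[13,-3,5],[13,-3,5],[13,-4,4],[13,-4,4],[13,-5,4],[13,-5,3]],"rotation":[[-0.098,0,0],[-0.098,0,0],[-0.098,0,0],[-0.098,0,0],[-0.098,0,0],[-0.098,0,0],[-0.098,0,0],[-0.098,0,0]],"claw":[1,1,1,1,1,1,1,1]}'; python3 -m handwheel '{"delta_pos":[[13,-5,3],[13,-5,2],[13,-6,2],[13,-6,1],[13,-6,0],[13,-6,0],[13,-6,-1],[13,-6,-1]],"rotation":[[-0.098,0,0],[-0.098,0,0],[-0.098,0,0],[-0.098,0,0],[-0.098,0,0],[-0.098,0,0],[-0.098,0,0],[-0.1,0,0]],"claw":[1,1,1,1,1,1,1,1]}'; python3 -m handwheel '{"delta_pos":[[0,0,0],[0,0,0],[0,0,0],[0,0,0],[0,0,0],[0,0,0],[0,0,0],[0,0,0]],"rotation":[[0,0,0],[0,0,0],[0,0,0],[0,0,0],[0,0,0],[0,0,0],[0,0,0],[0,0,0]],"claw":[1,1,1,1,1,1,1,1]}'
python3 - <<'E'
from h import *
import pickle
p,r,_=tool();print(p,r.as_euler('xyz'),_["width"],_["joint_positions"].round(3))
print("grasp",(p-r.apply([0,0,.019])).round(4))
b=np.radians(-40)
Rt=down(-1.709+np.pi/2)*R.from_rotvec([b,0,0])
g=np.array([.6449,.1983,.085])
go(g+Rt.apply([0,0,.019]),Rt,3)
for n in("wrist","scene"):
  c=cam(n); pickle.dump(c,open(f"c18{n}.pkl","wb"))
  if n=="wrist": crop(c,"w18",0,640,0,480,1.25)
  else: crop(c,"s18",340,500,190,310,5)
E
```

```text
time: 47.15
tool_pos: [0.5336, 0.1575, 0.1293]
ee_rot: [-3.056, 0.003, -0.135]
wrist_force: [-0.2, 0.2, -2.6]
width: 0.0497
time: 48.15
tool_pos: [0.6427, 0.1877, 0.1102]
ee_rot: [2.442, 0.003, -0.135]
wrist_force: [-0.2, 0.7, -3.1]
width: 0.0495
time: 49.15
tool_pos: [0.6429, 0.1867, 0.1121]
ee_rot: [2.444, 0.0, -0.135]
wrist_force: [0.6, 0.2, -2.8]
width: 0.0497
[0.64288809 0.18666098 0.11209875] [ 2.44359852e+00  1.73333961e-04 -1.34898399e-01] 0.049748491036451264 [ 0.475  0.701  0.899 -0.596  1.924  0.509]
grasp [0.6445 0.1988 0.1267]
rows 3 need 1 rot/row [-0.0, -0.001, 0.001] L 41.7
pos [0.4, -26.5, 32.2]
```

View pics/w18.png

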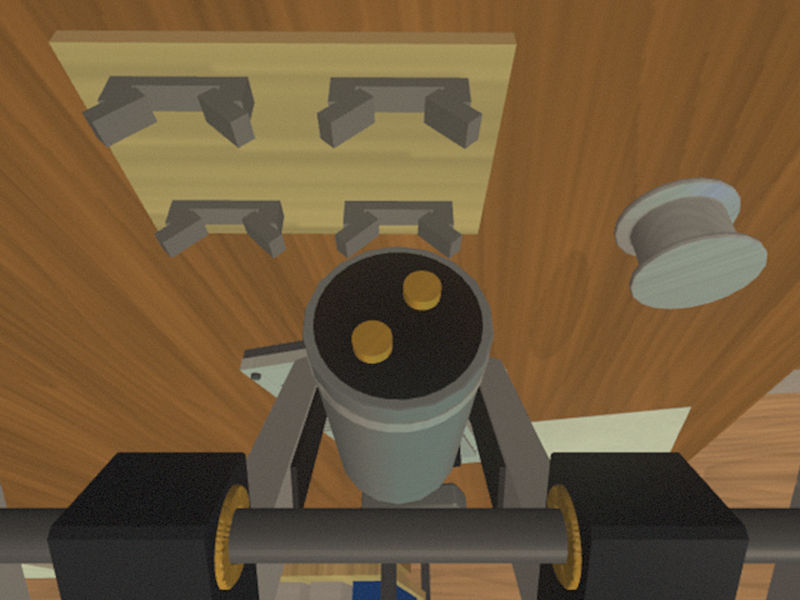

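View pics/s18.png

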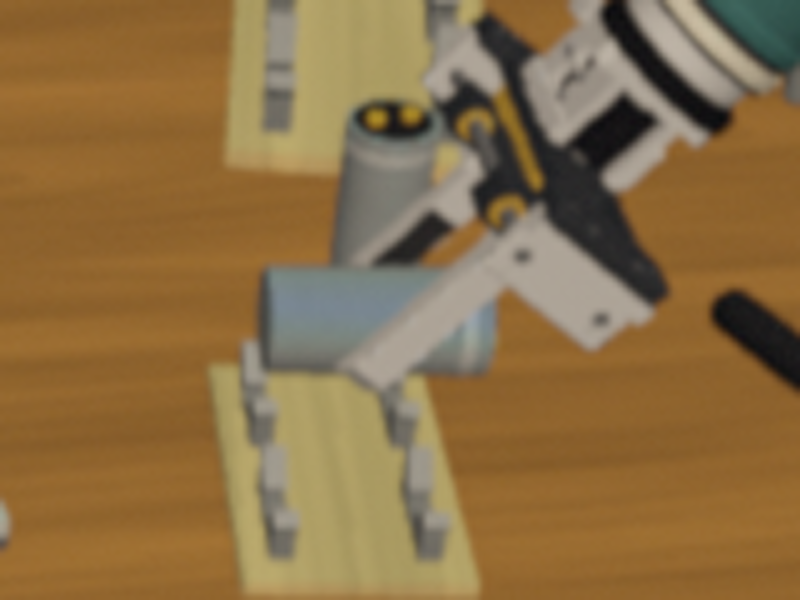

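```bash
python3 - <<'E'
from h import *
Rt=down(-1.709+np.pi/2)*R.from_rotvec([np.radians(-40),0,0])
for z in(.062,.0455): go(np.array([.6449,.1978,z])+Rt.apply([0,0,.019]),Rt,3)
E
```

```text
rows 3 need 2 rot/row [-0.0, -0.001, 0.001] L 64.6
pos [0.5, -40.8, 50.1]
rows 3 need 2 rot/row [-0.0, -0.001, 0.001] L 81.1
pos [0.5, -51.4, 62.7]
```

```bash
python3 -m handwheel '{"delta_pos":[[0.5,-12,14],[0,-12,14],[0,-10,13],[0,-7,9],[0,0,0],[0,0,0],[0,0,0],[0,0,0]],"rotation":[[0,-0.002,0.003],[0,0,0],[0,0,0],[0,0,0],[0,0,0],[0,0,0],[0,0,0],[0,0,0]],"claw":[1,1,1,1,1,1,1,1]}'
python3 - <<'E'
from h import *
import pickle
p,r,_=tool();print("grasp",(p-r.apply([0,0,.019])).round(4),_["wrist_force"])
for n in("top","scene"):
  c=cam(n); pickle.dump(c,open(f"c19{n}.pkl","wb"))
  if n=="top": crop(c,"t19",200,300,170,270,6)
  else: crop(c,"s19",360,460,230,330,6)
E
```

```text
time: 50.25
tool_pos: [0.6437, 0.186, 0.0484]
ee_rot: [2.445, -0.002, -0.139]
wrist_force: [-0.3, -0.7, -1.6]
width: 0.0496
grasp [0.6454 0.1981 0.063 ] [-0.28860574 -0.68876309 -1.60719756]
```

View pics/t19.png

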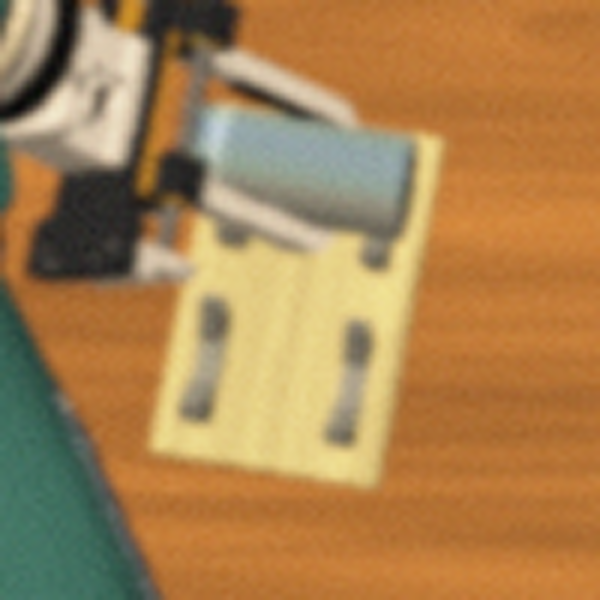

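View pics/s19.png

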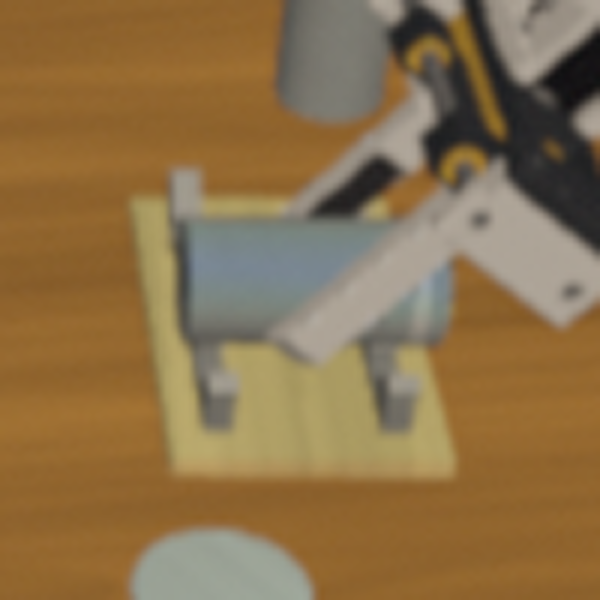

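```bash
python3 - <<'E'
from h import *
import pickle
S=np.array([.6013,.2043,0]);Rs=R.from_euler('z',-1.709)
p,r,_=tool(); g=p-r.apply([0,0,.019])
ax=Rs.apply([1,0,0])
for n,x0,y0 in(("top",200,170),("scene",360,230)):
    c=pickle.load(open(f"c19{n}.pkl","rb"))
    f=lambda P:((proj(c,P)-[x0,y0])*6+2.5).round(0).tolist()
    print(n,"can ends axis",f([g+ax*.05,g-ax*.05]))
    if n=="top": print("top edge",f([g+ax*.05+[0,0,.025],g-ax*.05+[0,0,.025]]))
    for cy in(-.044,.044):
      print("saddle tops",cy,f([S+Rs.apply([sx,cy+sy,.036]) for sx in(-.035,.035) for sy in(-.028,.028)]))
    print("base",f([S+Rs.apply([sx,sy,.008]) for sx,sy in((-.055,.088),(.055,.088),(.055,-.088),(-.055,-.088))]))
E
```

```text
top can ends axis [[406.0, 190.0], [197.0, 156.0]]
top edge [[401.0, 174.0], [189.0, 140.0]]
saddle tops -0.044 [[188.0, 412.0], [211.0, 298.0], [334.0, 435.0], [356.0, 322.0]]
saddle tops 0.044 [[224.0, 234.0], [246.0, 123.0], [368.0, 257.0], [390.0, 146.0]]
base [[220.0, 103.0], [441.0, 139.0], [375.0, 487.0], [148.0, 450.0]]
scene can ends axis [[178.0, 279.0], [434.0, 282.0]]
saddle tops -0.044 [[344.0, 168.0], [365.0, 246.0], [180.0, 166.0], [194.0, 244.0]]
saddle tops 0.044 [[377.0, 292.0], [399.0, 379.0], [203.0, 291.0], [219.0, 377.0]]
base [[449.0, 462.0], [165.0, 459.0], [125.0, 198.0], [378.0, 201.0]]
```

```bash
python3 - <<'E'
from h import *
p,r,_=tool()
go(np.array([.6449,.1970,.046])+r.apply([0,0,.019]),r,3)
E
```

```text
rows 3 need 1 rot/row [0.0, 0.0, 0.0] L 16.7
pos [-0.2, -9.9, 13.4]
```

```bash
python3 -m handwheel '{"delta_pos":[[-0.2,-3,4],[0,-3,4],[0,-2,2.5],[0,-1,1.5],[0,-0.9,1.4],[0,0,0],[0,0,0],[0,0,0]],"rotation":[[0,0,0],[0,0,0],[0,0,0],[0,0,0],[0,0,0],[0,0,0],[0,0,0],[0,0,0]],"claw":[1,1,1,1,1,1,1,1]}'
python3 - <<'E'
from h import *
p,r,_=tool();print("grasp",(p-r.apply([0,0,.019])).round(4),_["wrist_force"],_["width"])
c=cam("scene"); crop(c,"s20",360,460,230,330,6)
E
```

```text
time: 51.35
tool_pos: [0.643, 0.1849, 0.032]
ee_rot: [2.444, -0.001, -0.139]
wrist_force: [-2.5, 0.9, 4.3]
width: 0.0498
grasp [0.6447 0.197  0.0465] [-2.4504922   0.94169928  4.32475635] 0.04978094376109659
```

View pics/s20.png

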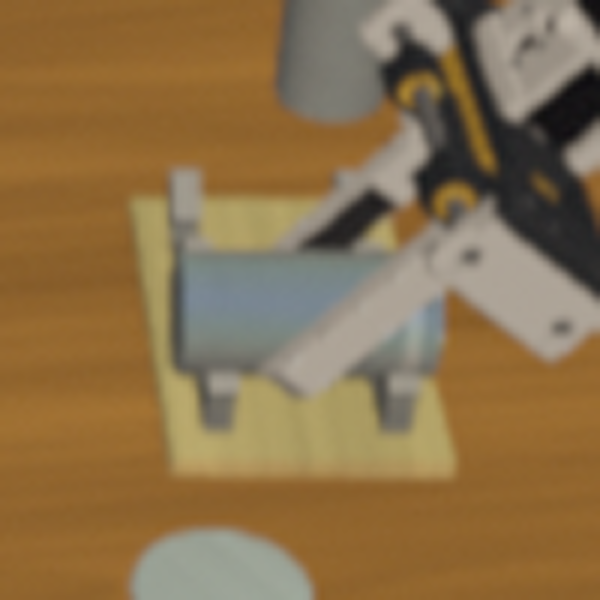

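Contact in the V (4 N), with overhangs roughly equal: left end 175 vs saddle 205, right end 442 vs saddle 415. Release with a partial opening and back off along the tool.

```bash
python3 -m handwheel '{"delta_pos":[[0,0,0],[0,0,0],[0,0,0],[0,0,0],[0,0,-15],[0,0,-30],[0,0,-40],[0,0,-40]],"rotation":[[0,0,0],[0,0,0],[0,0,0],[0,0,0],[0,0,0],[0,0,0],[0,0,0],[0,0,0]],"claw":[-0.4,-0.4,-0.4,-0.4,-0.4,-0.4,-0.4,-0.4]}'
python3 - <<'E'
from h import *
p,r,_=tool();print(p,_["wrist_force"],_["width"])
c=cam("scene"); crop(c,"s21",360,460,230,330,6)
c=cam("wrist"); crop(c,"w21",0,640,0,480,1.25)
E
```

```text
time: 52.4
tool_pos: [0.6541, 0.2657, 0.1287]
ee_rot: [2.445, -0.001, -0.138]
wrist_force: [1.4, 0.7, -0.1]
width: 0.0659
[0.65412703 0.26570398 0.12868237] [ 1.37363729  0.65855379 -0.10649005] 0.06588849017983456
```

View pics/s21.png

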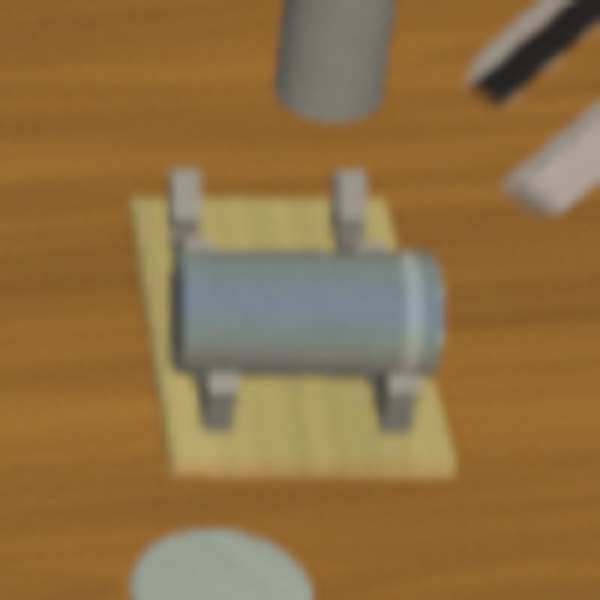

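View pics/w21.png

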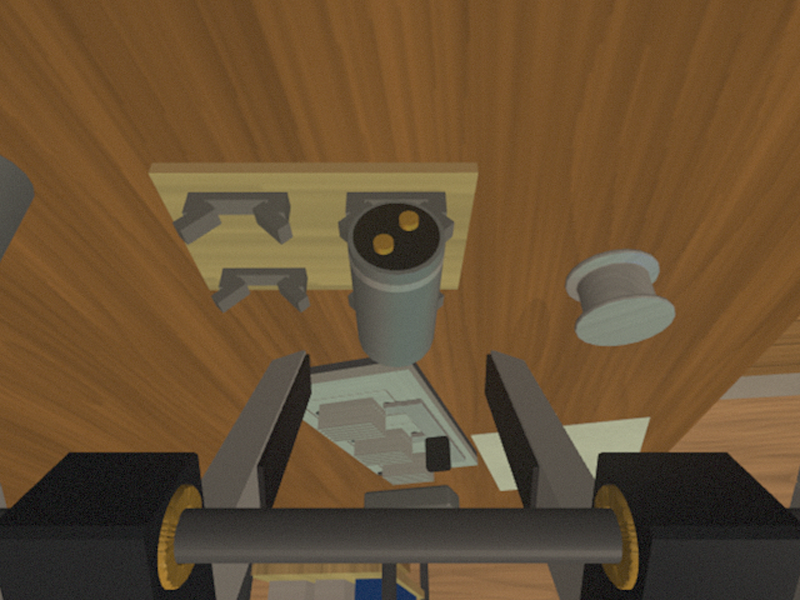

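```bash
python3 - <<'E'
from h import *
p,r,_=tool()
th=-.137
R1=down(th)*R.from_rotvec([.1,0,0]); P1=np.array([.49,.19,.26])
go(P1,R1,8)
R2=down(th)*R.from_rotvec([np.radians(50),0,0]); P2=np.array([.4237,.2745,.05])-R2.apply([0,0,.071])
print(P2)
go(P2,R2,8,start=(P1,R1))
E
```

```text
rows 8 need 5 rot/row [0.099, -0.001, -0.0] L 223.4
pos [[-19.0, 19.9, -4.5], [-19.0, 19.4, -6.4], [-19.0, 18.7, -8.3], [-19.1, 17.8, -10.1], [-19.1, 16.7, -11.8], [-19.1, 15.4, -13.3], [-19.1, 14.0, -14.8], [-19.1, 12.5, -16.1]]
[0.41627197 0.22062046 0.09563792]
rows 8 need 5 rot/row [0.097, 0.0, 0.0] L 182.7
pos [[-9.7, -0.5, 20.7], [-9.7, 1.5, 20.6], [-9.7, 3.5, 20.4], [-9.7, 5.5, 20.0], [-9.7, 7.4, 19.3], [-9.7, 9.2, 18.5], [-9.7, 10.9, 17.6], [-9.7, 12.6, 16.4]]
```

```bash
python3 -m handwheel '{"delta_pos":[[-19,20,-5],[-19,19,-6],[-19,19,-8],[-19,18,-10],[-19,17,-12],[-19,15,-13],[-19,14,-15],[-19,12,-16]],"rotation":[[0.099,0,0],[0.099,0,0],[0.099,0,0],[0.099,0,0],[0.099,0,0],[0.099,0,0],[0.099,0,0],[0.099,0,0]],"claw":[-0.4,-0.6,-1,-1,-1,-1,-1,-1]}'; python3 -m handwheel '{"delta_pos":[[-10,0,21],[-10,2,21],[-10,4,20],[-10,5,20],[-10,7,19],[-10,9,18],[-9,11,18],[-9,13,16]],"rotation":[[0.097,0,0],[0.097,0,0],[0.097,0,0],[0.097,0,0],[0.097,0,0],[0.097,0,0],[0.097,0,0],[0.097,0,0]],"claw":[-1,-1,-1,-1,-1,-1,-1,-1]}'; python3 -m handwheel '{"delta_pos":[[0,0,0],[0,0,0],[0,0,0],[0,0,0],[0,0,0],[0,0,0],[0,0,0],[0,0,0]],"rotation":[[0,0,0],[0,0,0],[0,0,0],[0,0,0],[0,0,0],[0,0,0],[0,0,0],[0,0,0]],"claw":[-1,-1,-1,-1,-1,-1,-1,-1]}'
python3 - <<'E'
from h import *
import pickle
c=cam("wrist"); crop(c,"w22",0,640,0,480,1.25);pickle.dump(c,open("c22.pkl","wb"))
p,r,_=tool();print(p,r.as_euler('xyz'),_["joint_positions"].round(3))
E
```

```text
time: 53.5
tool_pos: [0.4885, 0.1866, 0.2559]
ee_rot: [-3.045, -0.0, -0.14]
wrist_force: [0.8, -0.6, 1.0]
width: 0.0941
time: 54.5
tool_pos: [0.4141, 0.216, 0.0906]
ee_rot: [-2.269, -0.0, -0.141]
wrist_force: [0.4, -0.1, -0.9]
width: 0.0937
time: 55.5
tool_pos: [0.4151, 0.2162, 0.0918]
ee_rot: [-2.272, -0.0, -0.139]
wrist_force: [-0.1, 0.1, -0.1]
width: 0.0942
[0.41508022 0.21620688 0.09179764] [-2.27148846e+00 -2.39900724e-04 -1.38613602e-01] [-0.279 -0.108  2.064  0.871  1.427 -0.384]
```

View pics/w22.png

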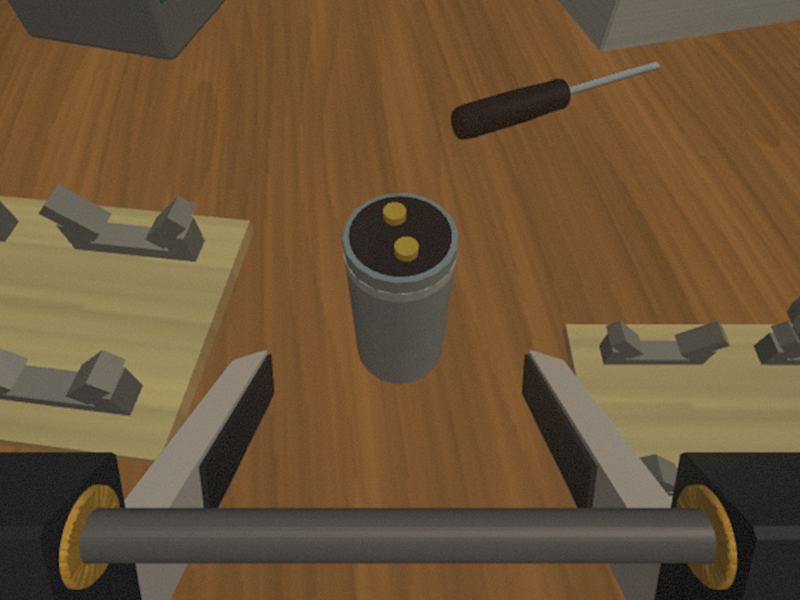

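```bash
python3 - <<'E'
from h import *
import pickle
c=pickle.load(open("c22.pkl","rb"))
g=lambda q:(q[0]/1.25-.1,q[1]/1.25-.1)
print(ray(c,*g((400,236)),.1), "big stand corner",ray(c,*g((250,222)),.01))
p,r,_=tool()
can=np.array([.4237,.2742,.05]); tcp=can+r.apply([0,0,.019]); go(tcp,r)
E
```

```text
[0.42378506 0.27565185 0.1       ] big stand corner [0.3380433  0.37538972 0.01      ]
rows 2 need 2 rot/row [0.0, 0.0, 0.0] L 91.0
pos [0.5, -5.9, 90.8]
```

```bash
python3 -m handwheel '{"delta_pos":[[0.5,-6.2,25],[0,0,30],[0,0,22],[0,0,10],[0,0,4.2],[0,0,0],[0,0,0],[0,0,0]],"rotation":[[0,0,0],[0,0,0],[0,0,0],[0,0,0],[0,0,0],[0,0,0],[0,0,0],[0,0,0]],"claw":[-1,-1,-1,-1,-1,-1,-1,1]}'; python3 -m handwheel '{"delta_pos":[[0,0,0],[0,0,0],[0,0,0],[0,0,0],[0,0,0],[0,0,0],[0,0,0],[0,0,0]],"rotation":[[0,0,0],[0,0,0],[0,0,0],[0,0,0],[0,0,0],[0,0,0],[0,0,0],[0,0,0]],"claw":[1,1,1,1,1,1,1,1]}'
python3 - <<'E'
from h import *
p,r,_=tool();print(p,r.as_euler('xyz'),_["width"],"grasp",(p-r.apply([0,0,.019])).round(4))
E
python3 -m handwheel '{"delta_pos":[[0,-11,-10],[0,-23,-19],[0,-25,-21],[0,-25,-21],[0,0,0],[0,0,0],[0,0,0],[0,0,0]],"rotation":[[0,0,0],[0,0,0],[0,0,0],[0,0,0],[0,0,0],[0,0,0],[0,0,0],[0,0,0]],"claw":[1,1,1,1,1,1,1,1]}'
python3 - <<'E'
from h import *
p,r,_=tool();print(p,r.as_euler('xyz'),_["width"],_["wrist_force"])
Rt=down(-.138)*R.from_rotvec([np.radians(-40),0,0])
g=np.array([.5577,.2097,.13])
go(g+Rt.apply([0,0,.019]),Rt,16)
c=cam("wrist"); crop(c,"w23",0,640,0,480,1.25)
E
```

```text
time: 56.55
tool_pos: [0.4263, 0.2888, 0.0382]
ee_rot: [-2.271, -0.001, -0.139]
wrist_force: [-0.5, -0.4, -1.2]
width: 0.0873
time: 57.55
tool_pos: [0.426, 0.2891, 0.0378]
ee_rot: [-2.272, -0.001, -0.139]
wrist_force: [0.4, -0.7, -1.1]
width: 0.0494
[0.42596277 0.28910566 0.03782491] [-2.27155100e+00 -6.20817394e-04 -1.38805042e-01] 0.049402946238051706 grasp [0.4239 0.2747 0.0501]
time: 58.55
tool_pos: [0.425, 0.289, 0.1463]
ee_rot: [-2.272, 0.003, -0.139]
wrist_force: [0.2, 0.7, -2.5]
width: 0.0495
[0.42500834 0.28904359 0.14632084] [-2.27193223  0.00254595 -0.13855545] 0.04951858279354317 [ 0.19325577  0.74857972 -2.46298898]
rows 16 need 10 rot/row [-0.098, 0.0, -0.0] L 162.7
pos [[8.9, 4.4, -2.2], [8.9, 4.6, -1.8], [8.9, 4.7, -1.3], [8.9, 4.8, -0.9], [8.9, 4.9, -0.4], [8.9, 4.9, 0.1], [8.9, 4.9, 0.6], [8.9, 4.8, 1.1], [8.9, 4.7, 1.5], [8.9, 4.5, 2.0], [8.9, 4.3, 2.4], [8.9, 4.0, 2.8], [8.9, 3.7, 3.2], [8.9, 3.4, 3.6], [8.9, 3.0, 3.9], [8.9, 2.7, 4.2]]
```

View pics/w23.png

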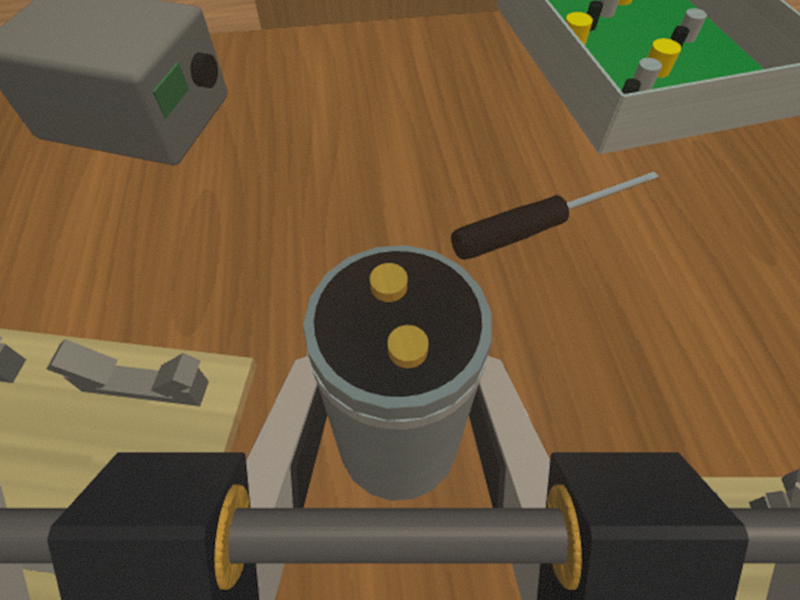

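Can 0 is gripped centrally and upright. Rotate and carry it over cradle 0.

```bash
python3 -m handwheel '{"delta_pos":[[9,4,-2],[9,5,-2],[9,5,-1],[9,5,-1],[9,5,0],[9,5,0],[9,5,1],[9,5,1]],"rotation":[[-0.098,0,0],[-0.098,0,0],[-0.098,0,0],[-0.098,0,0],[-0.098,0,0],[-0.098,0,0],[-0.098,0,0],[-0.098,0,0]],"claw":[1,1,1,1,1,1,1,1]}'; python3 -m handwheel '{"delta_pos":[[9,5,1.5],[9,4.5,2],[9,4,2.4],[9,4,2.8],[9,4,3.2],[9,3,3.6],[9,3,4],[9,3,4]],"rotation":[[-0.098,0,0],[-0.098,0,0],[-0.098,0,0],[-0.098,0,0],[-0.098,0,0],[-0.098,0,0],[-0.098,0,0],[-0.098,0,0]],"claw":[1,1,1,1,1,1,1,1]}'; python3 -m handwheel '{"delta_pos":[[0,0,0],[0,0,0],[0,0,0],[0,0,0],[0,0,0],[0,0,0],[0,0,0],[0,0,0]],"rotation":[[0,0,0],[0,0,0],[0,0,0],[0,0,0],[0,0,0],[0,0,0],[0,0,0],[0,0,0]],"claw":[1,1,1,1,1,1,1,1]}'
python3 - <<'E'
from h import *
p,r,_=tool();print(p,r.as_euler('xyz'),_["width"],_["joint_positions"].round(3))
print("grasp",(p-r.apply([0,0,.019])).round(4))
Rt=down(-.138)*R.from_rotvec([np.radians(-40),0,0])
for z in(.062,.046): go(np.array([.5577,.2097,z])+Rt.apply([0,0,.019]),Rt,5)
c=cam("scene"); crop(c,"s24",340,500,190,310,5)
E
```

```text
time: 59.6
tool_pos: [0.4918, 0.243, 0.1308]
ee_rot: [-3.058, 0.001, -0.139]
wrist_force: [-0.1, 0.4, -2.9]
width: 0.0493
time: 60.6
tool_pos: [0.5583, 0.1977, 0.1145]
ee_rot: [2.443, 0.002, -0.138]
wrist_force: [0.2, 0.3, -2.5]
width: 0.0494
time: 61.6
tool_pos: [0.5583, 0.1968, 0.1159]
ee_rot: [2.444, -0.0, -0.139]
wrist_force: [-0.9, 0.7, -3.5]
width: 0.0495
[0.55826724 0.19682556 0.11593642] [ 2.44360730e+00 -2.92743265e-04 -1.38557062e-01] 0.049511693508592226 [ 0.541  0.549  1.123 -0.557  1.901  0.613]
grasp [0.5599 0.2089 0.1305]
rows 5 need 2 rot/row [-0.0, 0.0, -0.0] L 68.5
pos [-2.4, -44.4, 52.2]
rows 5 need 2 rot/row [-0.0, 0.0, -0.0] L 84.5
pos [-2.4, -54.7, 64.4]
```

View pics/s24.png

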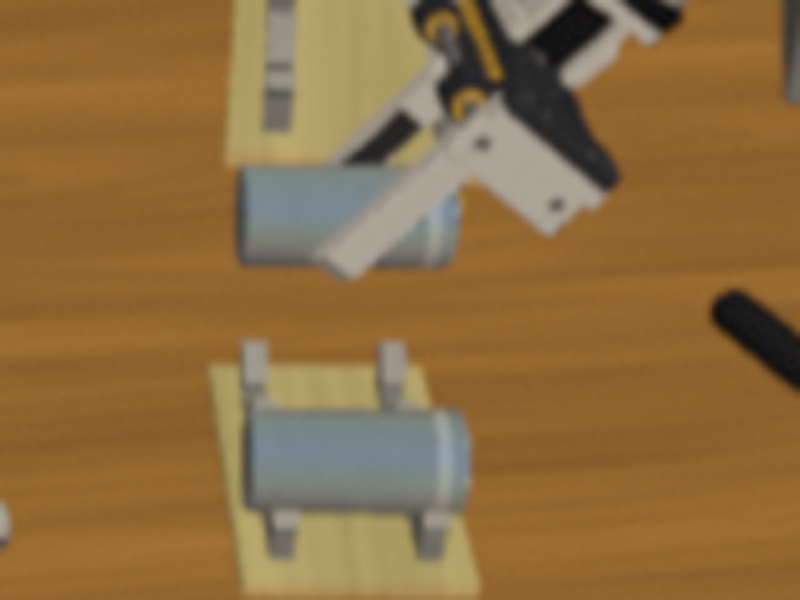

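```bash
python3 -m handwheel '{"delta_pos":[[-2.4,-12,14],[0,-12,14],[0,-12,14],[0,-8,10],[0,0,0],[0,0,0],[0,0,0],[0,0,0]],"rotation":[[0,0,0],[0,0,0],[0,0,0],[0,0,0],[0,0,0],[0,0,0],[0,0,0],[0,0,0]],"claw":[1,1,1,1,1,1,1,1]}'
python3 - <<'E'
from h import *
p,r,_=tool();print("grasp",(p-r.apply([0,0,.019])).round(4),_["wrist_force"])
Rt=down(-.138)*R.from_rotvec([np.radians(-40),0,0])
go(np.array([.5577,.2096,.046])+Rt.apply([0,0,.019]),Rt,5)
c=cam("top"); crop(c,"t25",200,300,170,270,6)
E
```

```text
time: 62.65
tool_pos: [0.5564, 0.1977, 0.0487]
ee_rot: [2.445, -0.002, -0.139]
wrist_force: [-0.3, 1.1, -2.6]
width: 0.0491
grasp [0.5581 0.2097 0.0632] [-0.25738239  1.12675866 -2.60271133]
rows 5 need 1 rot/row [-0.0, -0.0, -0.0] L 17.2
pos [-0.4, -10.9, 13.3]
```

View pics/t25.png

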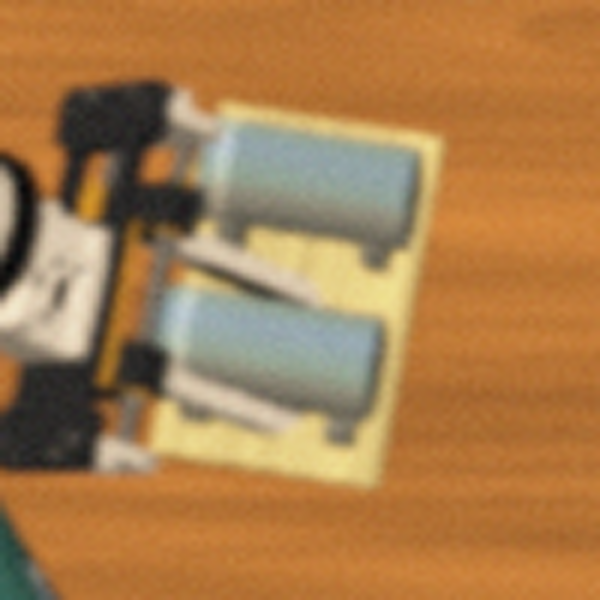

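```bash
python3 -m handwheel '{"delta_pos":[[-0.4,-3,4],[0,-3,4],[0,-2,2.5],[0,-1.5,1.5],[0,-1.2,1.3],[0,0,0],[0,0,0],[0,0,0]],"rotation":[[0,0,0],[0,0,0],[0,0,0],[0,0,0],[0,0,0],[0,0,0],[0,0,0],[0,0,0]],"claw":[1,1,1,1,1,1,1,1]}'
python3 - <<'E'
from h import *
p,r,_=tool();print("grasp",(p-r.apply([0,0,.019])).round(4),_["wrist_force"],_["width"])
c=cam("scene"); crop(c,"s26",360,460,210,310,6)
E
```

```text
time: 63.7
tool_pos: [0.5558, 0.1966, 0.0332]
ee_rot: [2.442, -0.002, -0.14]
wrist_force: [0.1, -0.9, 5.0]
width: 0.0496
grasp [0.5574 0.2088 0.0478] [ 0.10502243 -0.93246199  4.97812178] 0.049612439150955354
```

View pics/s26.png

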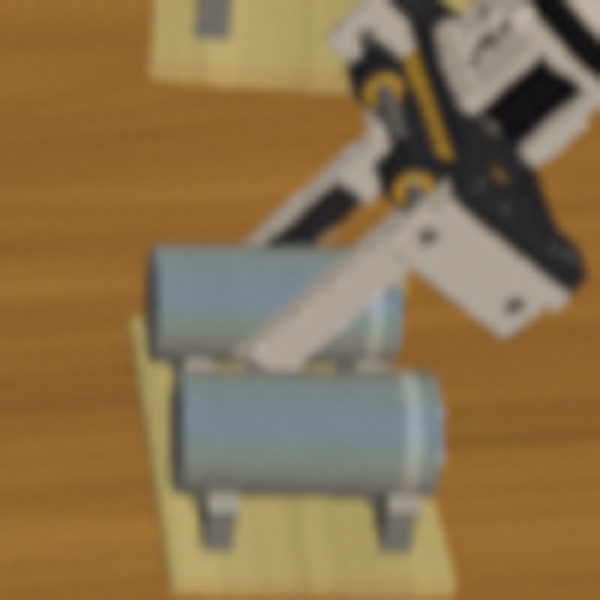

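Both cans lie alike on the stand; contact force is about 7 N. Release with a small opening and back off.

```bash
python3 -m handwheel '{"delta_pos":[[0,0,0],[0,0,0],[0,0,0],[0,0,0],[0,0,-12],[0,0,-30],[0,0,-40],[0,0,-40]],"rotation":[[0,0,0],[0,0,0],[0,0,0],[0,0,0],[0,0,0],[0,0,0],[0,0,0],[0,0,0]],"claw":[-0.35,-0.35,-0.35,-0.35,-0.35,-0.35,-0.35,-0.35]}'
python3 -m handwheel '{"delta_pos":[[0,20,-30],[0,20,-30],[0,20,-30],[0,0,0],[0,0,0],[0,0,0],[0,0,0],[0,0,0]],"rotation":[[0.1,0,0],[0.1,0,0],[0.1,0,0],[0.1,0,0],[0.1,0,0],[0.1,0,0],[0.1,0,0],[0,0,0]],"claw":[-0.35,-0.35,-0.35,-0.35,-0.35,-0.35,-0.35,-0.35]}'
python3 - <<'E'
from h import *
import pickle
p,r,_=tool();print(p,_["wrist_force"],_["width"])
c=cam("scene"); crop(c,"s27",360,460,210,310,6);pickle.dump(c,open("c27.pkl","wb"))
c=cam("wrist"); crop(c,"w27",0,640,0,480,1.25);pickle.dump(c,open("c27w.pkl","wb"))
c=cam("top"); crop(c,"t27",200,440,160,300,3.3)
E
```

```text
time: 64.75
tool_pos: [0.5664, 0.2759, 0.1259]
ee_rot: [2.444, -0.001, -0.139]
wrist_force: [0.9, 0.5, -0.5]
width: 0.0634
time: 65.75
tool_pos: [0.5666, 0.2745, 0.2339]
ee_rot: [-3.139, -0.002, -0.141]
wrist_force: [-0.5, -0.1, 0.7]
width: 0.0635
[0.56661369 0.27449851 0.23392329] [-0.51988111 -0.05782006  0.68679669] 0.06353406943245767
```

View pics/s27.png

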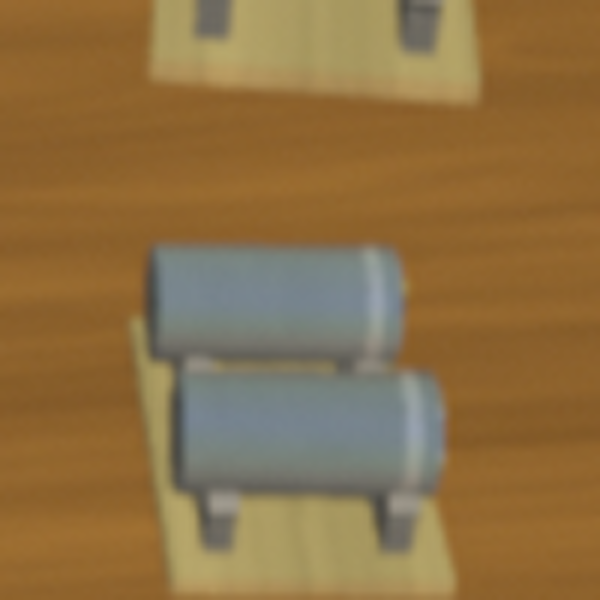

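View pics/w27.png

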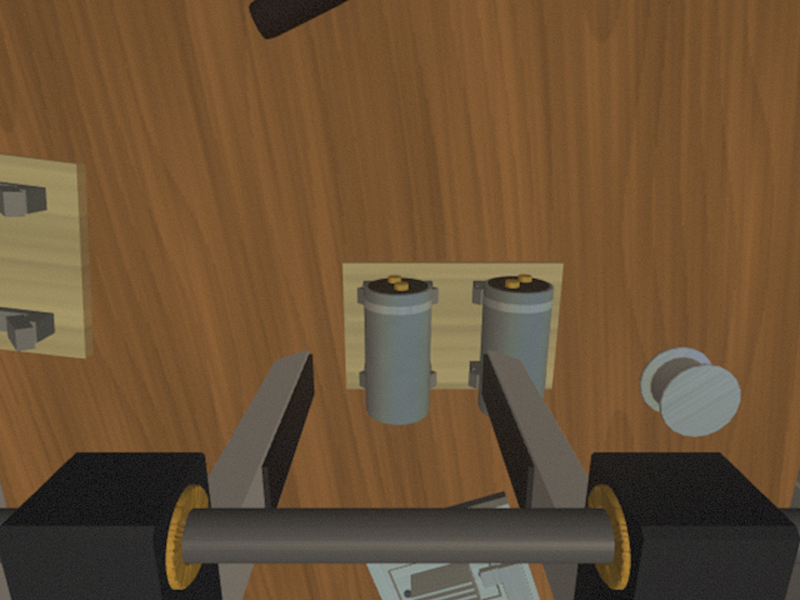

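View pics/t27.png

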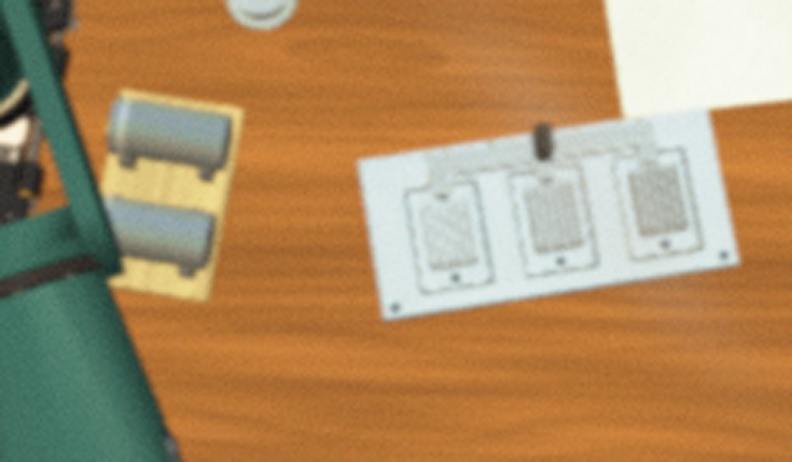

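Both cans rest in their cradles, all three modules sit under a shut bar. A quantitative check of the centring, with the stand fitted in the same view:

```bash
python3 - <<'E'
from h import *
import pickle
c=pickle.load(open("c27w.pkl","rb"))
g=lambda L:[(a/1.25-.1,b/1.25-.1) for a,b in L]
P,e=fitpose(c,g([(342.5,263),(563,263),(554,388.5),(346,389)]),[(-.055,-.088,.008),(-.055,.088,.008),(.055,.088,.008),(.055,-.088,.008)],[.6,.2,-1.7]);print(P,e)
Rs=R.from_euler('z',P[2]); S=np.array([P[0],P[1],0])
f=lambda L:(proj(c,[S+Rs.apply(q) for q in L])*1.25).round(0).tolist()
for cy in(-.044,.044):
  print("top-of-rim far/near, side pts", f([(-.05,cy,.071),(.05,cy,.071),(-.05,cy-.025,.046),(-.05,cy+.025,.046),(.05,cy-.025,.046),(.05,cy+.025,.046),(.05,cy,.021)]))
crop(c,"w27c",265,455,200,350,4)
E
```

```text
[ 0.60142844  0.2060049  -1.70651168] 1.2522987592201957
top-of-rim far/near, side pts [[398.0, 291.0], [398.0, 421.0], [363.0, 282.0], [432.0, 281.0], [366.0, 405.0], [430.0, 405.0], [398.0, 390.0]]
top-of-rim far/near, side pts [[527.0, 291.0], [518.0, 421.0], [484.0, 281.0], [553.0, 281.0], [479.0, 405.0], [542.0, 404.0], [504.0, 390.0]]
```

View pics/w27c.png

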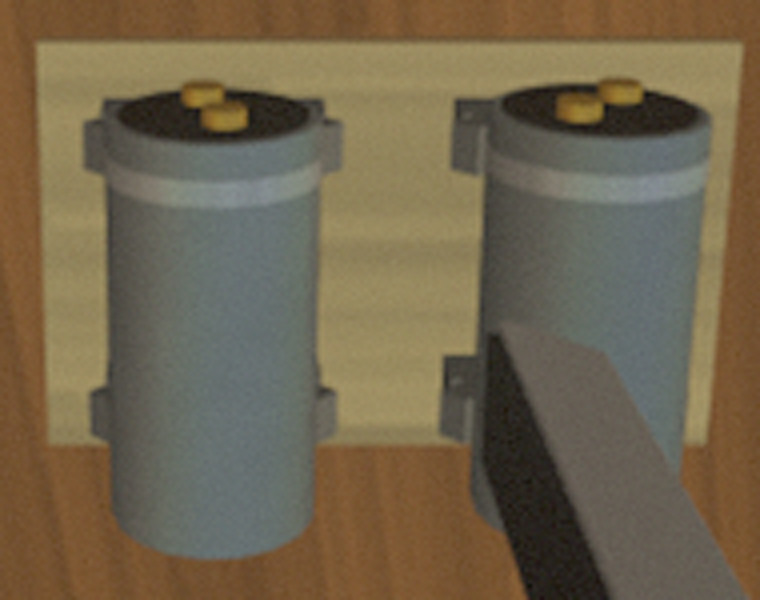

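```bash
python3 - <<'E'
from h import *
import pickle
c=pickle.load(open("c27w.pkl","rb"))
for S,y in((np.array([.60143,.2060,0]),-1.7065),(np.array([.6013,.2035,0]),-1.709)):
  Rs=R.from_euler('z',y)
  f=lambda L:((proj(c,[S+Rs.apply(q) for q in L])-[265,200])*4+1.5).round(0).tolist()
  print("ears far",f([(-.041,-.075,.036),(-.029,-.075,.036)]),"near",f([(.029,-.075,.036),(.041,-.075,.036)]))
  print("base",f([(-.055,-.088,.008),(.055,-.088,.008)]))
  print("can0 face centre(far)",f([(-.05,-.044,.046)]),"top rims",f([(-.05,-.044,.071),(.05,-.044,.071)]), "stripe?")
E
```

```text
ears far [[82.0, 129.0], [84.0, 178.0]] near [[90.0, 402.0], [91.0, 446.0]]
base [[37.0, 44.0], [51.0, 446.0]]
can0 face centre(far) [[214.0, 102.0]] top rims [[215.0, 133.0], [216.0, 550.0]] stripe?
ears far [[84.0, 138.0], [85.0, 187.0]] near [[91.0, 410.0], [92.0, 454.0]]
base [[39.0, 53.0], [51.0, 454.0]]
can0 face centre(far) [[216.0, 113.0]] top rims [[216.0, 143.0], [216.0, 559.0]] stripe?
```

The wrist view hints that the cans may be off by a few mm toward stand +x. I'll look from directly above to settle it.

```bash
python3 -m handwheel '{"delta_pos":[[0,38,-10],[2,38,-10],[3,38,-10],[3,38,0],[0,0,0],[0,0,0],[0,0,0],[0,0,0]],"rotation":[[0,0,0],[0,0,0],[0,0,0],[0,0,0],[0,0,0],[0,0,0],[0,0,0],[0,0,0]],"claw":[-1,-1,-1,-1,-1,-1,-1,-1]}'
python3 - <<'E'
from h import *
import pickle
c=cam("wrist"); print(c[2]); pickle.dump(c,open("c28.pkl","wb")); crop(c,"w28",0,640,0,480,1.25); crop(c,"w28c",250,450,40,190,4)
E
```

```text
time: 66.9
tool_pos: [0.5533, 0.1252, 0.2615]
ee_rot: [-3.14, 0.0, -0.137]
wrist_force: [-0.1, -0.5, 0.4]
width: 0.0938
[0.56429054 0.20831313 0.44061435]
```

View pics/w28c.png

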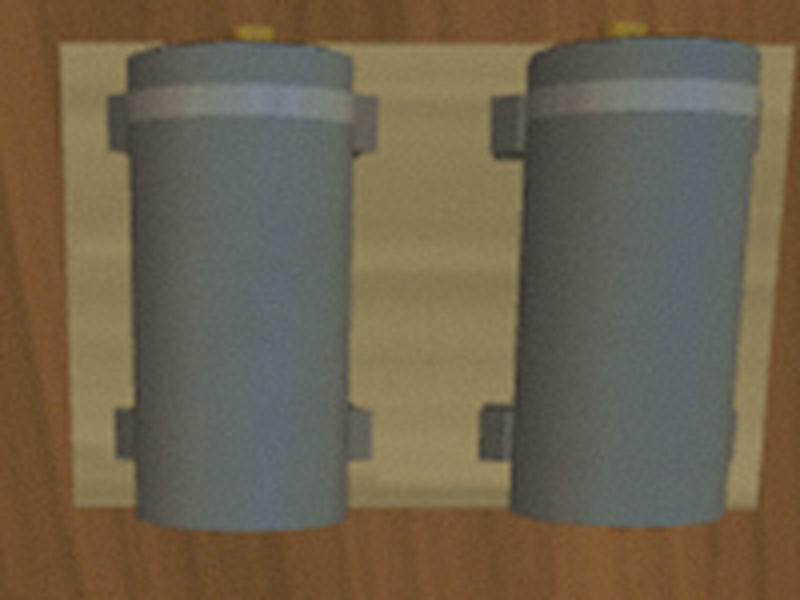

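```bash
python3 - <<'E'
from h import *
import pickle
c=pickle.load(open("c28.pkl","rb"))
pix=lambda L:[((a-1.5)/4+250,(b-1.5)/4+40) for a,b in L]
base=[(-.055,-.088,.008),(-.055,.088,.008),(.055,.088,.008),(.055,-.088,.008)]
ears=[(-.041,-.075,.036),(-.029,-.075,.036),(.029,-.075,.036),(.041,-.075,.036)]
b=pix([(60,43),(797,44),(757,508),(75,507)]); e=pix([(108,96),(110,152),(115,408),(117,460)])
for nm,uv,loc in(("base",b,base),("ears",e,ears),("both",b+e,base+ears)):
    P,r=fitpose(c,uv,loc,[.6,.2,-1.71]); print(nm,P.round(4),round(r,2))
    Rs=R.from_euler('z',P[2]);S=np.array([P[0],P[1],0])
    for q,z in [((245,529),.071),((242,40),.071),((620,525),.071),((645,37),.071),((245,40),.046)]:
        print("  ",q,(Rs.inv().apply(ray(c,*pix([q])[0],z)-S)*1000).round(1))
E
```

```text
base [ 0.601   0.2058 -1.7089] 0.18
   (245, 529) [ 52.3 -43.1  71. ]
   (242, 40) [-47.3 -43.4  71. ]
   (620, 525) [51.2 39.8 71. ]
   (645, 37) [-48.   38.8  71. ]
   (245, 40) [-50.7 -43.2  46. ]
ears [ 0.6017  0.2054 -1.7111] 0.75
   (245, 529) [ 52.1 -43.7  71. ]
   (242, 40) [-47.4 -44.2  71. ]
   (620, 525) [50.9 39.2 71. ]
   (645, 37) [-48.3  38.   71. ]
   (245, 40) [-50.8 -44.   46. ]
both [ 0.6014  0.2057 -1.7089] 0.74
   (245, 529) [ 52.2 -43.5  71. ]
   (242, 40) [-47.3 -43.8  71. ]
   (620, 525) [51.2 39.4 71. ]
   (645, 37) [-48.   38.5  71. ]
   (245, 40) [-50.7 -43.6  46. ]
```

Seen from above, both cans are 99 to 100 mm long in view and lie 1.5 mm and 2.4 mm off centre. That is well inside the saddles, so I'll leave them. One last check of the rack, then hand in.

```bash
python3 - <<'E'
from h import *
c=cam("top"); crop(c,"t29",300,440,170,275,5.7)
E
```

```text
(no output)
```

View pics/t29.png

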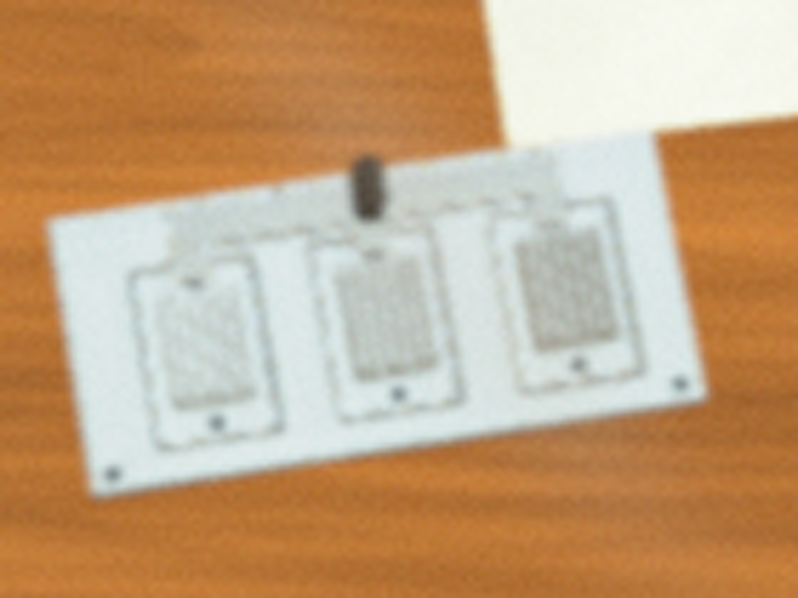

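View pics/w28.png

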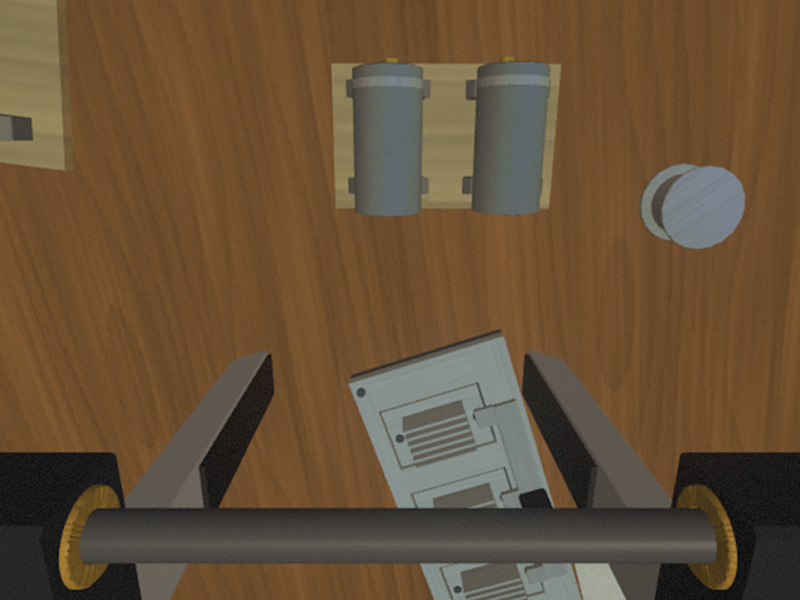

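The three modules are flush in their pockets with the tabs over the pocket middles, and both cans lie in their cradles. The arm is clear at z = 0.26 m.

```bash
python3 -c "
from bench import robot
print(robot.close_job())"
```

```text
the job is handed in; nothing more can be done
None
```

The job is handed in, finished in about 67 s of the 200 s allowed. I opened the lock bar to its stop and seated all three modules, one in each pocket. I then shut the bar to its other stop and laid both cans in the cradles of the smaller stand.

**Checks that passed:**
- **Modules:** before I shut the bar, all three sat flush with the rim, with a gap showing on every side. They looked the same in the last pictures.
- **Lock bar:** it travelled about 46 mm, and the force rose to about 9 N at each stop. The tabs stand over the middles of the pockets.
- **Forces:** every reading stayed below 10 N.
- **Bystanders:** I did not touch the meter, spool or screwdriver. No module appeared to be knocked aside.

**Not exact:**
- **Can centring:** the view from directly above puts can 0 about 2.4 mm and can 1 about 1.5 mm off centre along their cradles. My placing used a stand position about 1 to 2 mm different from what that view gave. Both cans rest on both of their saddles, so I left them.
- **Can 0 contact:** it met its cradle about 1 to 2 mm above the nominal height while still in the gripper. It looked fully down after release, but I did not measure its height.

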